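# Load the sample shaker and hold its selector at the third click

## Robot

A 6-joint arm with a two-finger parallel gripper is mounted at the origin on the work surface. World frame = base frame: x ahead of the robot, y to its left, z up, the work surface at z = 0. Lengths are in m, angles in rad, forces in N, time in s.
With the tool pointing down it reaches from about 0.325 to 0.85 m from the base axis. Payload 4.4 kg.
Tool frame: the origin (TCP) lies at the very end of the fingers, on their centre line; the grasp point (between the pads) lies 19 mm behind it (arm.hold_point_z is the distance from the TCP to the grasp point, in m); x points along the fingers, z is the direction in which the jaws open and shut, and the axes are right-handed (so a half turn about x gives the same grasp; the last joint's range is limited). The gripper opens to 94 mm and grips with 3 to 60 N. Pads are 16 mm wide; open, the fingers measure 119 mm over their backs; the gripper's body (75 mm by 177 mm) begins 78 mm behind the grasp point.
Start: joints at [-1.442, 0.207, 1.542, -0, 1.393, -0.15], TCP at [0.158, -0.553, 0.205] pointing down, gripper open.
Joint ranges: [-2.73, 2.73], [-0.86, 2.22], [0.23, 2.46], [-1.11, 4.25], [0.08, 2.63], [-2.82, 2.82]. Speed limits (rad/s): [2.79, 2.79, 3.14, 3.14, 3.14, 3.14].

## Interface

Orientations are given as a unit quaternion [x, y, z, w].
In Python, from bench import arm, optics, job gives the robot as it stands.
- The arm moves only by the shell command python3 -m pendant 'ROWS'. ROWS is JSON, a list of rows, each an object of numbers: "hand": the closure, from 0 (fully open) to 1 (shut); "tx", "ty", "tz": the shift along the tool's x, y, z in m; "rx", "ry", "rz": the turn, a rotation vector about the tool's x, y, z in degrees. A call has 1 to 8 rows; each row shifts and turns the commanded pose from where the row before left it, along the tool's axes as they then stand; what a row does not reach is not made up. A row lasts 1/10 s, in which the tool goes at most 50 mm and 8.59 degrees, less where a joint would pass 70% of its speed; a pose out of reach is approached as far as the arm can. A call is refused whole if a number of a shift passes 0.05 or a number of a turn 8.59, either way. A call with a gripper value outside its range is refused whole. The fingers move at their own pace and stop on an object; the grip force is fixed at half the most. Time passes only in rows, so rows that do not move let the fingers close. It gives the time, the measured TCP pose, the force and the opening at its end, in the units of the state.
- arm.state(): the state, without advancing time (a new reading comes with each control period).
- optics.camera(name): name is "side" or "top" or "wrist"; returns (picture, depth): 384x512x3 uint8, red, green, blue; 384x512 float32, m along the optical axis (not along the pixel's ray), 0 where there is no reading.
- optics.get_calibration(name): a dict with "camera_matrix" (3x3 intrinsics, pixels), "distortion" ([k1, k2, p1, p2, k3] as OpenCV has them; the pictures are not rectified), "rvec" (rotation vector, rad) and "tvec" (3), from world to camera coordinates, as OpenCV has them; the wrist camera has in their place "mount" (4x4, takes a point from camera to tool coordinates, whose origin is the TCP and whose axes are the tool frame's). Camera axes: x right, y down, z forward; pixel columns grow to the right and rows downward; lengths in m; the calibration is good to about 2 mm. A picture is of the moment at which its call begins: read the wrist's pose just before it. get_calibration takes no time and is no camera call.
- job.close_job(): hands the job in, once; it reports no verdict.
The state is a dict: "time": time; "qpos": joint angles; "joint_velocities": joint speeds; "effort": joint torques, N m; "ee_pos": TCP position; "tcp_rot": TCP orientation; "force": force on the tool from outside, world axes, zero at the start; "moment": the same for the moment, N m; "opening": opening from 0.0 (shut) to 1.0 (fully open).
Only numpy, scipy, OpenCV 4.12 (cv2) and the standard library are available. Lean on these libraries where they do the work, as an engineer would, in place of code of your own. Each camera call takes 0.05 s, during which the arm holds its last target.

## Task

Set the round jar and the square bottle from the table down, upright, into the free space of the shaker's tray, beside the jar already in it, lowering them rather than dropping them. Then grip the shaker's spring-loaded selector knob, turn it clockwise from home by three clicks, not running past on to the fourth, and keep holding it at the third stop: the program finishes while still gripping the knob, since it runs home when let go. Leave the other things on the table where they are.

Things in the scene. Friction and masses are not known exactly. Their poses are not given: they have to be found in the camera images.
- shaker: low white laboratory shaker fixed on the table, 230 x 230 mm, flat deck 50 mm above the table; origin at the centre of its underside, z up; x runs from its selector side to its tray side, turned at most 0.35 rad from world x. On the deck: the tray, centred at x = +60 mm, y = 0, and the selector knob, its axis at x = -55 mm, y = 0
- tray_floor (a point): centre of the inner floor of the aluminium tray on the shaker, 54 mm above the table, axes those of the shaker. Inner space 50 mm along x, 142 mm along y; walls 4 mm thick, 20 mm high above this floor. The three containers fit in one row along y with 12 mm to spare in all; gripped across x, 52 mm above their undersides, fingers stay above the walls
- loaded_jar: white plastic jar with a blue screw lid and a paper band, 44 mm diameter, 85 mm tall over all (straight body up to 66 mm, lid 40 mm diameter above); 60 to 130 g; origin at the centre of its underside, z up. It already stands in the tray against or within 3 mm of the -y end wall and stays in the tray
- round_jar: white plastic jar with a blue screw lid and a paper band, 44 mm diameter, 85 mm tall over all (straight body up to 66 mm, lid 40 mm diameter above); 60 to 130 g; origin at the centre of its underside, z up. The jar of this size that stands on the table at the start
- square_bottle: white plastic bottle with a square body 42 x 42 mm, edges slightly rounded, 66 mm tall, and a blue cap 28 mm in diameter above it, 85 mm tall over all, 70 to 140 g; stands on the table; origin at the centre of its underside, z up, x and y square to its flat sides
- selector (a joint): selector knob angle, rad: 0 at home (return spring against end stop), growing clockwise seen from above; stops every 24 deg: 0.419, 0.838, third 1.257, fourth 1.676; end 2.094. Resistance is lightest at each stop (0.02 to 0.05 N m), with a hump half-way between (0.18 to 0.21 N m): each hump passed is one click. The spring always pulls home
- selector_bar (a point): point on the axis of the selector knob, at the foot of its upright black grip bar: bar 44 mm long (x), 14 mm thick (y), 34 mm high, on a disc of 48 mm diameter; this point 61 mm, bar top 95 mm above the table. At home its x is the shaker's x; a white line on top marks the -x end and points at the long home mark on the deck; a shorter mark for each stop follows clockwise
- small_vial: bystander: small white vial with blue lid, 30 mm diameter, 55 mm tall; origin under its centre
- wide_pot: bystander: wide white pot with blue lid, 66 mm diameter, 48 mm tall; origin under its centre
- slide_mailer: bystander: flat white plastic slide case, 30 x 85 x 18 mm; origin under its centre
- slide_stack: bystander: stack of glass slides, 26 x 76 x 14 mm; origin under its centre
- marker: bystander: marker pen, about 118 mm long, 13 mm thick, lying along its x; origin under its middle

How it is judged:
By the outcome, as a careful person would: the job done as asked, in the order asked, and still so for the second after the job is handed in, while the arm keeps its last pose, push and grip.
It also fails if it takes over 67 s, if anything falls off the work surface, if the arm or the gripper's body presses on something with over 40 N, if the wrist force passes 120 N, or if a joint passes its speed limit or range.

## Working session

There is one attempt and no reset: what is moved stays moved. The work goes in short steps, Python scripts to look and compute and a shell command to move; the robot and the scene stay as the last step left them, time stands still between calls to the robot, and variables do not carry over. Pictures are saved under pics/ and viewed, and the job is handed in when it is done.

```bash
ls; mkdir -p pics
python3 - <<'E'
from bench import arm, optics, job
import cv2,numpy as np
np.set_printoptions(precision=4,suppress=True)
print(arm.state(), arm.hold_point_z)
for n in ("side","top","wrist"):
    p,d=optics.camera(n); cv2.imwrite(f"pics/{n}0.png",p[:,:,::-1]); np.savez(f"pics/{n}0.npz",p=p,d=d)
    print(n,optics.get_calibration(n))
E
```

```text
pics
{'time': 0.0, 'qpos': array([-1.4424,  0.2074,  1.5429, -0.    ,  1.3935, -0.1505]), 'joint_velocities': array([-0.0005,  0.0011, -0.    , -0.0018, -0.0003, -0.0005]), 'effort': array([ -0.0021, -37.088 , -28.1417,   0.0697,   0.0361,  -0.0002]), 'ee_pos': array([ 0.1581, -0.552 ,  0.2043]), 'tcp_rot': array([ 0.4262,  0.5652, -0.4251,  0.5641]), 'force': array([-0.8709, -0.1163, -0.3266]), 'moment': array([ 0.0032, -0.012 , -0.029 ]), 'opening': 0.997732452806208} 0.0188
side {'camera_matrix': array([[353.7459,   0.    , 257.9525],
       [  0.    , 353.7459, 194.3285],
       [  0.    ,   0.    ,   1.    ]]), 'distortion': array([0.0081, 0.    , 0.    , 0.    , 0.    ]), 'rvec': array([ 2.2098, -0.1854,  0.0856]), 'tvec': array([-0.5079,  0.158 ,  0.6803])}
top {'camera_matrix': array([[395.589 ,   0.    , 260.4884],
       [  0.    , 395.589 , 196.0182],
       [  0.    ,   0.    ,   1.    ]]), 'distortion': array([-0.111,  0.   ,  0.   ,  0.   ,  0.   ]), 'rvec': array([ 2.1534, -2.1714,  0.1251]), 'tvec': array([0.1093, 0.5657, 0.8535])}
wrist {'camera_matrix': array([[282.1197,   0.    , 256.1371],
       [  0.    , 282.1197, 189.125 ],
       [  0.    ,   0.    ,   1.    ]]), 'distortion': array([-0.0128,  0.    ,  0.    ,  0.    ,  0.    ]), 'mount': array([[-0.0005, -0.2758,  0.9612, -0.1786],
       [-0.0017, -0.9612, -0.2758,  0.0798],
       [ 1.    , -0.0018, -0.    , -0.0013],
       [ 0.    ,  0.    ,  0.    ,  1.    ]])}
```

View pics/side0.png

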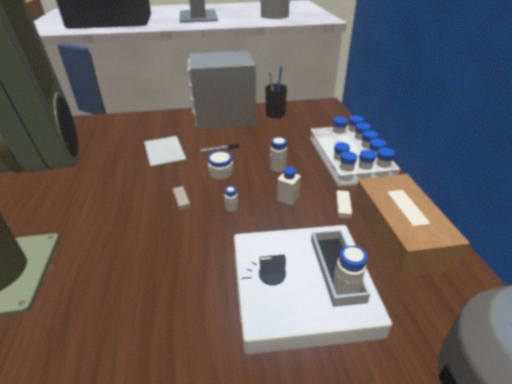

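View pics/top0.png

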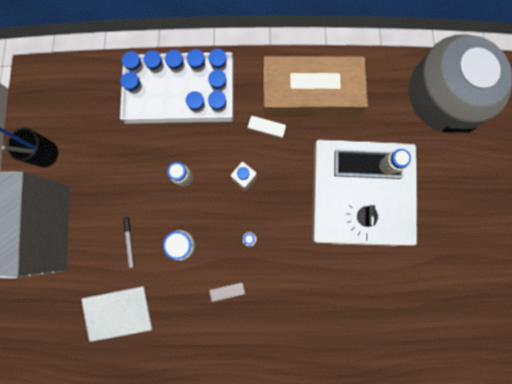

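View pics/wrist0.png

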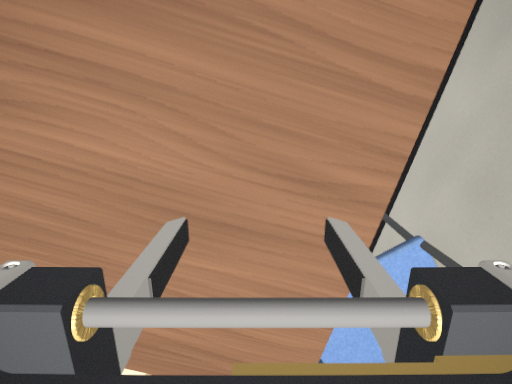

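The top view shows the round jar at (178,172), the square bottle at (243,174), the shaker at about (365,192) with the tray holding the jar at (400,158), and the knob at (368,216). The side view shows the jar at (278,153), the bottle at (288,185) and the shaker at about (310,290). Next I'll measure them.

```bash
cat > h.py <<'E'
import cv2,numpy as np
from scipy.spatial.transform import Rotation as R
np.set_printoptions(precision=4,suppress=True)
from bench import arm, optics, job
def cam(n,pose=None):
    c=optics.get_calibration(n);K=np.array(c['camera_matrix']);D=np.array(c['distortion'])
    if n=='wrist':
        M=np.array(c['mount']);p,q=pose;T=np.eye(4);T[:3,:3]=R.from_quat(q).as_matrix();T[:3,3]=p
        W=T@M; return K,D,W[:3,:3],W[:3,3]
    Rm=cv2.Rodrigues(np.array(c['rvec']))[0]
    return K,D,Rm.T,-Rm.T@np.array(c['tvec'])
def rays(uv,C):
    K,D,Rw,o=C
    n=cv2.undistortPoints(np.array(uv,float).reshape(-1,1,2),K,D).reshape(-1,2)
    return np.c_[n,np.ones(len(n))]@Rw.T
def onplane(uv,C,z):
    d=rays(uv,C);o=C[3];return o+d*((z-o[2])/d[:,2])[:,None]
def tri(uv1,C1,uv2,C2):
    d1=rays([uv1],C1)[0];d2=rays([uv2],C2)[0];A=np.c_[d1,-d2]
    s=np.linalg.lstsq(A,C2[3]-C1[3],rcond=None)[0]
    a=C1[3]+s[0]*d1;b=C2[3]+s[1]*d2
    return (a+b)/2,np.linalg.norm(a-b)
def proj(P,C):
    K,D,Rw,o=C;Rm=Rw.T
    return cv2.projectPoints(np.array(P,float).reshape(-1,1,3),cv2.Rodrigues(Rm)[0],-Rm@o,K,D)[0].reshape(-1,2)
def shot(n,tag):
    s=arm.state();p,d=optics.camera(n)
    cv2.imwrite(f"pics/{tag}.png",p[:,:,::-1]);np.savez(f"pics/{tag}.npz",p=p,d=d,pos=s['ee_pos'],q=s['tcp_rot'])
    return p,d,(s['ee_pos'],s['tcp_rot'])
def blue(p):
    h=cv2.cvtColor(p,cv2.COLOR_RGB2HSV);return cv2.inRange(h,(100,110,40),(130,255,255))
def white(p,v=150):
    h=cv2.cvtColor(p,cv2.COLOR_RGB2HSV);return cv2.inRange(h,(0,0,v),(180,70,255))
E
python3 - <<'E'
from h import *
T=np.load('pics/top0.npz');S=np.load('pics/side0.npz');CT=cam('top');CS=cam('side')
def lids(p):
    m=blue(p);cs=cv2.findContours(m,cv2.RETR_EXTERNAL,cv2.CHAIN_APPROX_NONE)[0]
    return [(cv2.minEnclosingCircle(c),cv2.contourArea(c)) for c in cs if cv2.contourArea(c)>15]
for nm,Z in (('top',T),('side',S)):
    print(nm)
    for (c,r),a in lids(Z['p']): print(np.array([*c,r,a]), onplane([c],cam(nm),.085)[0])
for nm,Z,C in (('top',T,CT),('side',S,CS)):
    m=white(Z['p'],170)
    for c in cv2.findContours(m,cv2.RETR_EXTERNAL,cv2.CHAIN_APPROX_NONE)[0]:
        if cv2.contourArea(c)>2000: print(nm,cv2.contourArea(c),cv2.minAreaRect(c),[ (x) for x in onplane(cv2.boxPoints(cv2.minAreaRect(c)),C,.05)])
for n,Z,b in (('top',T,(130,110,430,270)),('side',S,(140,120,400,360))):
    cv2.imwrite(f'pics/{n}0z.png',cv2.resize(Z['p'][b[1]:b[3],b[0]:b[2],::-1],None,fx=2.6 if n=='top' else 2.4,fy=2.6 if n=='top' else 2.4,interpolation=cv2.INTER_CUBIC))
E
```

```text
top
[248.3947 238.7895   5.4523  77.5   ] [0.4711 0.1306 0.085 ]
[176.2161 244.9129  14.0884 574.5   ] [0.4591 0.2817 0.085 ]
[242.8    173.       5.8001  89.    ] [0.61   0.1418 0.085 ]
[176.2353 170.8824   9.3028 240.5   ] [0.616 0.284 0.085]
[400.2951 158.0656   9.2246  54.5   ] [ 0.6407 -0.1985  0.085 ]
[ 17.5    137.5     19.9124 126.    ] [0.698  0.6516 0.085 ]
[194.3684 100.3158   9.0743 222.    ] [0.7726 0.2476 0.085 ]
[217.      99.3947   9.6054 233.5   ] [0.774 0.198 0.085]
[151.8889  59.6389   9.5673 228.5   ] [0.871  0.3461 0.085 ]
[131.      70.0658  19.1705 482.5   ] [0.8474 0.3928 0.085 ]
[173.5843  58.9217   9.5533 238.5   ] [0.8713 0.2967 0.085 ]
[217.      68.      19.2355 468.    ] [0.8473 0.1988 0.085 ]
[195.0811  58.3243   9.5198 232.    ] [0.8715 0.2482 0.085 ]
[ 255.5      13.5     255.8565 9068.5   ] [0.9805 0.1126 0.085 ]
side
[352.2526 256.3351  14.0035 211.5   ] [ 0.6549 -0.1396  0.085 ]
[230.     190.       5.0991  21.    ] [0.469  0.0864 0.085 ]
[289.     171.5      5.5903  74.    ] [0.6101 0.1349 0.085 ]
[219.0682 158.      11.1134  38.    ] [0.4561 0.22
[... 1075 characters left out ...]
4104614258, 513.0874633789062), 85.68824005126953) [array([0.9656, 0.7625, 0.05  ]), array([ 1.062 , -0.5335,  0.05  ]), array([ 0.9258, -0.5208,  0.05  ]), array([0.8351, 0.734 , 0.05  ])]
side 11717.0 ((311.4268493652344, 279.8414306640625), (108.22289276123047, 148.86170959472656), 83.6598129272461) [array([ 0.4599, -0.0136,  0.05  ]), array([ 0.7683, -0.0163,  0.05  ]), array([ 0.6779, -0.2534,  0.05  ]), array([ 0.4532, -0.2426,  0.05  ])]
side 4496.0 ((189.238525390625, 14.833781242370605), (30.212072372436523, 310.8003234863281), 87.75425720214844) [array([-0.7842,  2.801 ,  0.05  ]), array([1.7903, 2.941 , 0.05  ]), array([1.3575, 1.7553, 0.05  ]), array([-0.4577,  1.7738,  0.05  ])]
```

View pics/top0z.png

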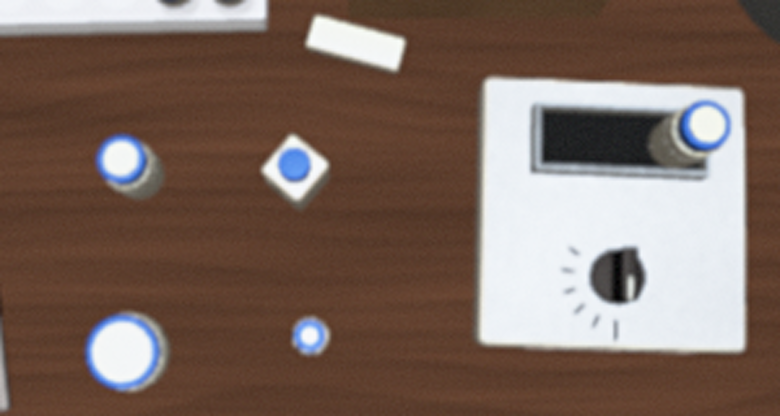

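Run:
```python
from h import *
s=arm.state();print(R.from_quat(s['tcp_rot']).as_matrix())
```

```text
[[-0.0002  0.9614  0.2752]
 [ 0.0018  0.2752 -0.9614]
 [-1.      0.0003 -0.0018]]
```

View pics/side0z.png

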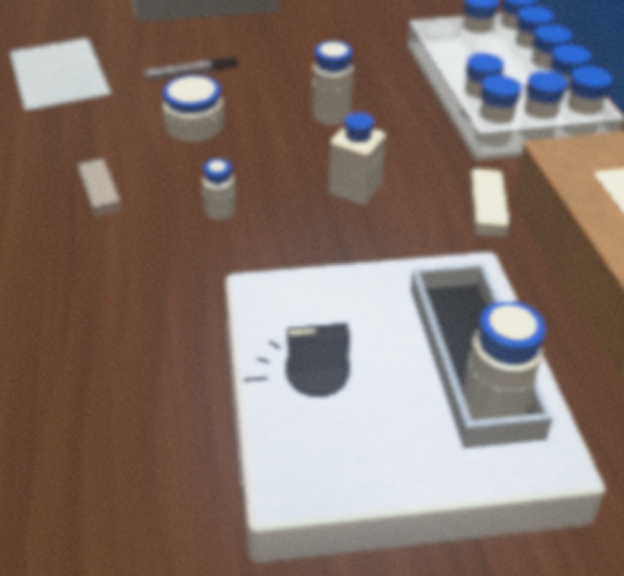

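```bash
python3 -m pendant '[{"rx":-8.5,"ty":0.03},{"rx":-8.5,"ty":0.03},{"rx":-8.5,"ty":0.03},{"rx":-8.5,"ty":0.03},{"rx":-8.5,"ty":0.03},{"rx":-8.5,"ty":0.03},{"rx":-8.5,"ty":0.03},{"rx":-8.5,"ty":0.03}]'
python3 - <<'E'
from h import *
s=arm.state();print(s['time'],s['ee_pos'],R.from_quat(s['tcp_rot']).as_matrix(),s['qpos'])
E
```

```text
0.15 [ 0.1581 -0.5522  0.2045] [[-0.0002  0.9614  0.2752]
 [ 0.0018  0.2752 -0.9614]
 [-1.      0.0003 -0.0018]] [-1.4425  0.2073  1.5426 -0.      1.3935 -0.1505]$[0]: bad value
```

```bash
python3 -m pendant '[{"hand":0,"tx":0,"ty":0.03,"tz":0,"rx":-8.5,"ry":0,"rz":0}]'; python3 -m pendant --help | head -30
```

```text
time: 0.25
ee_pos: [0.1849, -0.5452, 0.2049]
tcp_rot: [0.383, 0.595, -0.383, 0.594]
force: [0.6, -0.2, 0.2]
opening: 0.998invalid input: not JSON, or not a number
```

```bash
python3 -m pendant '[{"hand":0,"rx":-8.5,"ty":0.03},{"hand":0,"rx":-8.5,"ty":0.03},{"hand":0,"rx":-8.5,"ty":0.03},{"hand":0,"rx":-8.5,"ty":0.03},{"hand":0,"rx":-8.5,"ty":0.03},{"hand":0,"rx":-8.5,"ty":0.03},{"hand":0,"rx":-8.5,"ty":0.03},{"hand":0,"rx":-6,"ty":0.03}]'
```

```text
$[0]: bad value
```

```bash
python3 -m pendant '[{"hand":0,"tx":0,"ty":0.03,"tz":0,"rx":-8.5,"ry":0,"rz":0},{"hand":0,"tx":0,"ty":0.03,"tz":0,"rx":-8.5,"ry":0,"rz":0},{"hand":0,"tx":0,"ty":0.03,"tz":0,"rx":-8.5,"ry":0,"rz":0},{"hand":0,"tx":0,"ty":0.03,"tz":0,"rx":-8.5,"ry":0,"rz":0},{"hand":0,"tx":0,"ty":0.03,"tz":0,"rx":-8.5,"ry":0,"rz":0},{"hand":0,"tx":0,"ty":0.03,"tz":0,"rx":-8.5,"ry":0,"rz":0},{"hand":0,"tx":0,"ty":0.03,"tz":0,"rx":-8.5,"ry":0,"rz":0},{"hand":0,"tx":0,"ty":0.03,"tz":0,"rx":-5,"ry":0,"rz":0}]'
python3 - <<'E'
from h import *
s=arm.state();print(s['time'],s['ee_pos'],R.from_quat(s['tcp_rot']).as_matrix(),s['qpos'])
E
```

```text
time: 1.05
ee_pos: [0.3199, -0.3595, 0.2051]
tcp_rot: [0.005, 0.707, -0.004, 0.707]
force: [-0.5, 0.6, -0.3]
opening: 1.003
1.05 [ 0.3199 -0.3595  0.2051] [[-0.0001  0.0128  0.9999]
 [ 0.0006  0.9999 -0.0128]
 [-1.      0.0006 -0.0001]] [-1.024   0.0052  1.7642  0.0003  1.3728 -1.0112]
```

```bash
python3 -m pendant '[{"hand":0,"tx":0,"ty":0.033,"tz":0.035,"rx":0,"ry":0,"rz":0},{"hand":0,"tx":0,"ty":0.033,"tz":0.035,"rx":0,"ry":0,"rz":0},{"hand":0,"tx":0,"ty":0.033,"tz":0.035,"rx":0,"ry":0,"rz":0},{"hand":0,"tx":0,"ty":0.033,"tz":0.035,"rx":0,"ry":0,"rz":0},{"hand":0,"tx":0,"ty":0.033,"tz":0.035,"rx":0,"ry":0,"rz":0},{"hand":0,"tx":0,"ty":0.033,"tz":0.035,"rx":0,"ry":0,"rz":0},{"hand":0,"tx":0,"ty":0.03,"tz":0.035,"rx":0,"ry":0,"rz":0},{"hand":0,"tx":0,"ty":0,"tz":0,"rx":0,"ry":0,"rz":0}]'
python3 - <<'E'
from h import *
p,d,_=shot('wrist','w1');print(_)
E
```

```text
time: 1.85
ee_pos: [0.5714, -0.1333, 0.2048]
tcp_rot: [0.005, 0.707, -0.004, 0.707]
force: [-0.7, -1.3, -0.5]
opening: 0.998
(array([ 0.5714, -0.1333,  0.2048]), array([ 0.0048,  0.7067, -0.0036,  0.7074]))
```

View pics/w1.png

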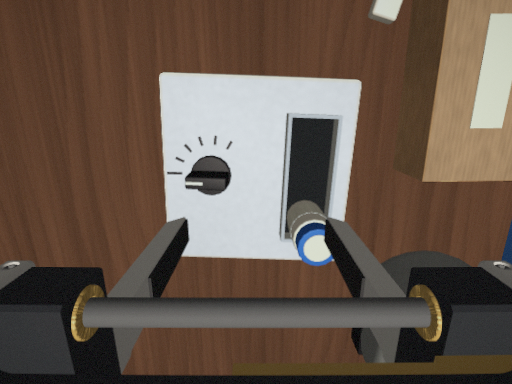

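The wrist view shows the deck with corners at about (162,75), (358,80) and (165,257), the knob at (210,178), the tray's inner void from (290,118) to (335,118), and the jar lid at (317,247). I'll take a second wrist view further along y so I can get heights.

```bash
python3 -m pendant '[{"hand":0,"tx":0,"ty":0.03,"tz":0,"rx":0,"ry":0,"rz":0},{"hand":0,"tx":0,"ty":0.03,"tz":0.005,"rx":0,"ry":0,"rz":0},{"hand":0,"tx":0,"ty":0.02,"tz":0,"rx":0,"ry":0,"rz":0},{"hand":0,"tx":0,"ty":0,"tz":0,"rx":0,"ry":0,"rz":0}]'
python3 - <<'E'
from h import *
p,d,_=shot('wrist','w2')
E
python3 -m pendant '[{"hand":0,"tx":0,"ty":0.04,"tz":0.005,"rx":0,"ry":0,"rz":0},{"hand":0,"tx":0,"ty":0.04,"tz":0.005,"rx":0,"ry":0,"rz":0},{"hand":0,"tx":0,"ty":0.04,"tz":0.005,"rx":0,"ry":0,"rz":0},{"hand":0,"tx":0,"ty":0.02,"tz":0.005,"rx":0,"ry":0,"rz":0},{"hand":0,"tx":0,"ty":0,"tz":0,"rx":0,"ry":0,"rz":0}]'
python3 - <<'E'
from h import *
p,d,_=shot('wrist','w3');print(_)
E
```

```text
time: 2.3
ee_pos: [0.5738, -0.0565, 0.2052]
tcp_rot: [0.006, 0.708, -0.006, 0.707]
force: [-0.5, -0.3, 0.6]
opening: 1.0
time: 2.85
ee_pos: [0.5976, 0.0826, 0.2053]
tcp_rot: [0.006, 0.707, -0.006, 0.707]
force: [-0.2, 0.5, -0.6]
opening: 0.999
(array([0.5976, 0.0826, 0.2053]), array([ 0.0057,  0.7071, -0.0059,  0.7071]))
```

View pics/w2.png

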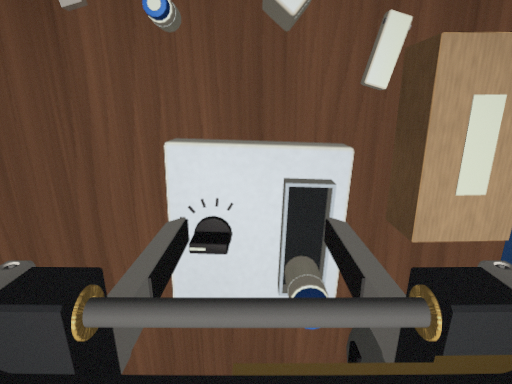

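View pics/w3.png

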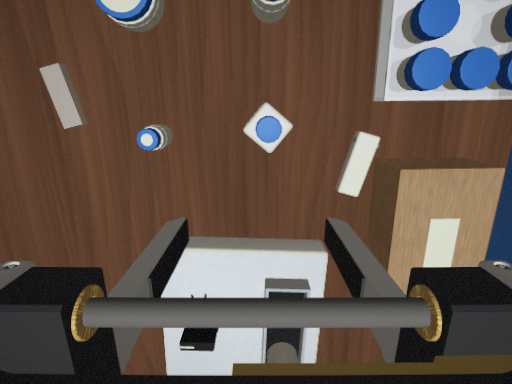

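```bash
cat > m1.py <<'E'
from h import *
W={n:np.load(f'pics/{n}.npz') for n in('w1','w2','w3')}
C={n:cam('wrist',(W[n]['pos'],W[n]['q'])) for n in W}
def fit(pts): 
    vx,vy,x,y=cv2.fitLine(np.array(pts,np.float32),cv2.DIST_HUBER,0,.01,.01).ravel();return np.array([x,y]),np.array([vx,vy])
def inter(a,b):
    s=np.linalg.solve(np.c_[a[1],-b[1]],b[0]-a[0]);return a[0]+s[0]*a[1]
def edge(g,xs=None,ys=None,a=0,b=0):  # strongest gradient along rows/cols, subpixel
    out=[]
    for t in (xs if xs is not None else ys):
        prof=(g[a:b,t] if xs is not None else g[t,a:b]).astype(float)
        dd=np.abs(np.gradient(cv2.GaussianBlur(prof.reshape(-1,1),(1,5),0).ravel()));k=dd.argmax()
        w=dd[max(0,k-2):k+3];pos=a+(np.arange(max(0,k-2),max(0,k-2)+len(w))*w).sum()/w.sum()
        out.append((t,pos) if xs is not None else (pos,t))
    return fit(out)
g={n:cv2.GaussianBlur(cv2.cvtColor(W[n]['p'],cv2.COLOR_RGB2GRAY),(3,3),0) for n in W}
# deck edges
top1=edge(g['w1'],xs=range(175,345,3),a=66,b=90); left1=edge(g['w1'],ys=range(85,245,3),a=152,b=178)
right1=edge(g['w1'],ys=range(90,200,3),a=343,b=368)
bot1=edge(g['w1'],xs=range(195,280,3),a=248,b=270)
c=[inter(top1,left1),inter(top1,right1),inter(bot1,left1),inter(bot1,right1)]
print('w1 corners',np.array(c)); P=onplane(c,C['w1'],.05);print(P)
print('center',P.mean(0),'sides',np.linalg.norm(P[1]-P[0]),np.linalg.norm(P[2]-P[0]),np.linalg.norm(P[3]-P[1]))
a=lambda u,v:np.degrees(np.arctan2(*(v-u)[1::-1]))
print('yaw',a(P[0],P[1]),a(P[2],P[3]),a(P[2],P[0])-90,a(P[3],P[1])-90)
top2=edge(g['w2'],xs=range(180,340,3),a=134,b=152);left2=edge(g['w2'],ys=range(152,210,3),a=160,b=175);right2=edge(g['w2'],ys=range(155,210,3),a=338,b=356)
c2=[inter(top2,left2),inter(top2,right2)];print('w2',np.array(c2),onplane(c2,C['w2'],.05))
for i in (0,1): print(tri(c[i],C['w1'],c2[i],C['w2']))
# bottle in w3
h=W['w3']['p']; b=blue(h);cs=cv2.findContours(b,cv2.RETR_EXTERNAL,cv2.CHAIN_APPROX_NONE)[0]
for k in cs:
    if cv2.contourArea(k)>60:
        (u,v),r=cv2.minEnclosingCircle(k);print('blue',u,v,r,onplane([(u,v)],C['w3'],.085)[0])
roi=np.zeros_like(b);roi[95:160,238:300]=255
m=(white(h,165)|b)&roi;m=cv2.morphologyEx(m,cv2.MORPH_CLOSE,np.ones((5,5)))
k=max(cv2.findContours(m,cv2.RETR_EXTERNAL,cv2.CHAIN_APPROX_NONE)[0],key=cv2.contourArea)
r=cv2.minAreaRect(k);print(r);P=onplane(cv2.boxPoints(r),C['w3'],.066);print(P,P.mean(0),[np.linalg.norm(P[i]-P[i-1]) for i in range(4)],[a(P[i-1],P[i]) for i in range(4)])
cv2.imwrite('pics/w1z.png',cv2.resize(W['w1']['p'][60:280,150:380,::-1],None,fx=2.6,fy=2.6,interpolation=cv2.INTER_CUBIC))
cv2.imwrite('pics/w3z.png',cv2.resize(W['w3']['p'][0:170,100:320,::-1],None,fx=3,fy=3,interpolation=cv2.INTER_CUBIC))
E
python3 m1.py
```

```text
w1 corners [[158.3129  71.3805]
 [361.7924  79.0989]
 [167.7616 255.2838]
 [338.8013 261.0077]]
[[ 0.4642 -0.0109  0.05  ]
 [ 0.6892 -0.0219  0.05  ]
 [ 0.4523 -0.2366  0.05  ]
 [ 0.6787 -0.2482  0.05  ]]
center [ 0.5711 -0.1294  0.05  ] sides 0.22527531877936627 0.2259413876926795 0.22657477293320988
yaw -2.7970601491976024 -2.957428668187559 -3.027577948032345 -2.6616471449120525
w2 [[163.1969 140.8329]
 [354.3787 146.56  ]] [[ 0.464  -0.0098  0.05  ]
 [ 0.6892 -0.0206  0.05  ]]
(array([ 0.4626, -0.0103,  0.0453]), np.float64(0.0002891211565425768))
(array([ 0.6913, -0.0214,  0.0442]), np.float64(0.00011041890165670358))
blue 507.3800048828125 205.5 57.61393737792969 [0.8807 0.0537 0.085 ]
blue 148.082763671875 138.2965545654297 11.887422561645508 [0.4838 0.1358 0.085 ]
blue 268.1803283691406 128.69671630859375 12.882672309875488 [0.61   0.1433 0.085 ]
blue 459.1822509765625 70.0 55.1913948059082 [0.7998 0.1974 0.085 ]
blue 511.0 21.5 14.500100135803223 [0.8425 0.2402 0.085 ]
blue 435.0 16.5 27.500099182128906 [0.7685 0.2449 0.085 ]
blue 123.0 0.0 28.000099182128906 [0.4757 0.2636 0.085 ]
((267.6803283691406, 127.48360443115234), (36.746585845947266, 37.514808654785156), 39.80556869506836)
[[0.5813 0.1409 0.066 ]
 [0.6082 0.1709 0.066 ]
 [0.639  0.1456 0.066 ]
 [0.6124 0.1142 0.066 ]] [0.6102 0.1429 0.066 ] [np.float64(0.04101222599175355), np.float64(0.040289777935500495), np.float64(0.03993389449934195), np.float64(0.04117765468167944)] [np.float64(139.33421847518542), np.float64(48.209156026605505), np.float64(-39.382174718490894), np.float64(-130.25214576158123)]
```

View pics/w1z.png

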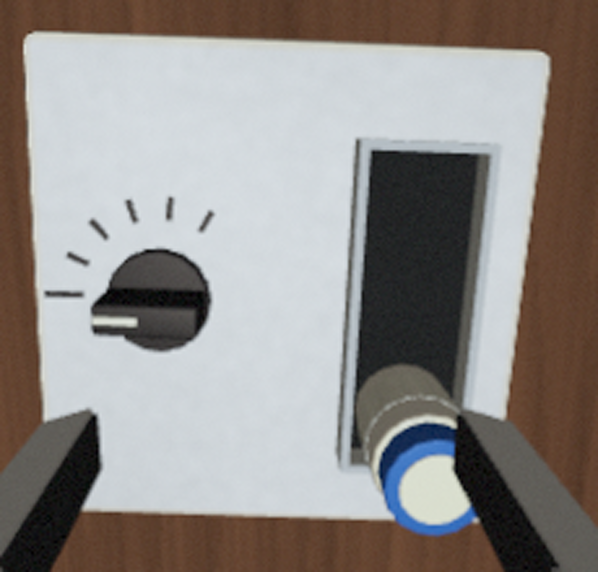

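View pics/w3z.png

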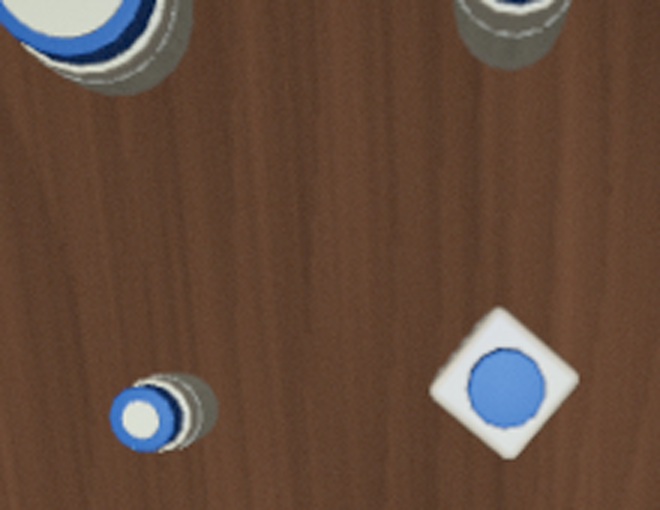

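```bash
python3 -m pendant '[{"hand":0,"tx":0,"ty":0.03,"tz":0.0065,"rx":8,"ry":0,"rz":0},{"hand":0,"tx":0,"ty":0.03,"tz":0.002,"rx":8,"ry":0,"rz":0},{"hand":0,"tx":0,"ty":0,"tz":0,"rx":8,"ry":0,"rz":0},{"hand":0,"tx":0,"ty":0,"tz":0,"rx":8,"ry":0,"rz":0},{"hand":0,"tx":0,"ty":0,"tz":0,"rx":8,"ry":0,"rz":0},{"hand":0,"tx":0,"ty":0,"tz":0,"rx":0,"ry":0,"rz":0}]'
cat > m2.py <<'E'
from h import *
a=lambda u,v:np.degrees(np.arctan2(*(v-u)[1::-1]))
def bottle(p,C,box,v=165,z=.066):
    b=blue(p);roi=np.zeros_like(b);roi[box[1]:box[3],box[0]:box[2]]=255
    k=max(cv2.findContours(b&roi,cv2.RETR_EXTERNAL,cv2.CHAIN_APPROX_NONE)[0],key=cv2.contourArea)
    (u,w),r=cv2.minEnclosingCircle(k)
    m=(white(p,v)|b)&roi;m=cv2.morphologyEx(m,cv2.MORPH_CLOSE,np.ones((5,5)))
    k=max(cv2.findContours(m,cv2.RETR_EXTERNAL,cv2.CHAIN_APPROX_NONE)[0],key=cv2.contourArea)
    r2=cv2.minAreaRect(k);P=onplane(cv2.boxPoints(r2),C,z)
    return (u,w,r),onplane([(u,w)],C,z+.019)[0],r2,P.mean(0),[np.linalg.norm(P[i]-P[i-1]) for i in range(4)],[a(P[i-1],P[i])%90 for i in range(4)]
if __name__=='__main__':
    p,d,ps=shot('wrist','w4');Rm=R.from_quat(ps[1]).as_matrix();print(ps[0],Rm,'jaw yaw',np.degrees(np.arctan2(Rm[1,2],Rm[0,2])))
E
python3 m2.py
```

```text
time: 3.5
ee_pos: [0.6112, 0.1386, 0.2053]
tcp_rot: [0.248, 0.662, -0.249, 0.662]
force: [-1.0, 0.4, 0.6]
opening: 0.998
[0.6112 0.1386 0.2053] [[-0.0004  0.6583  0.7527]
 [-0.0011  0.7527 -0.6583]
 [-1.     -0.0011  0.0004]] jaw yaw -41.17203357942299
```

View pics/w4.png

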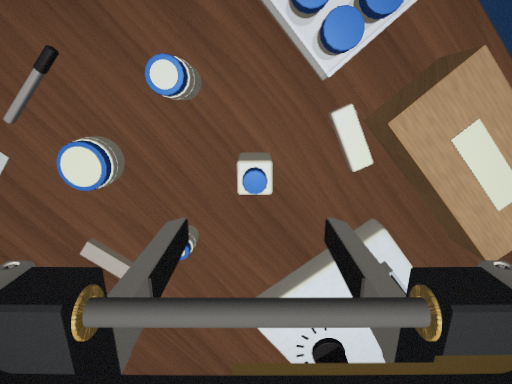

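The bottle is square to the jaws at (255,180), and the jar is at (167,77). Next I'll refine both positions and triangulate their heights.

Run:
```python
from m2 import *
Z=np.load('pics/w4.npz');C4=cam('wrist',(Z['pos'],Z['q']));Z3=np.load('pics/w3.npz');C3=cam('wrist',(Z3['pos'],Z3['q']))
r4=bottle(Z['p'],C4,(225,140,285,215));r3=bottle(Z3['p'],C3,(238,95,300,160));print(r4);print(r3)
print('cap tri',tri(r4[0][:2],C4,r3[0][:2],C3))
CT=cam('top');print('cap tri top',tri(r4[0][:2],C4,(242.8,173),CT))
# jar lid: outer blue circle
b=blue(Z['p']);b[:, :130]=0;b[:,205:]=0;b[120:]=0;b[:45]=0
k=max(cv2.findContours(b,cv2.RETR_EXTERNAL,cv2.CHAIN_APPROX_NONE)[0],key=cv2.contourArea)
w=white(Z['p'],150);w2=w.copy();w2[:]=0;w2[50:100,140:183]=w[50:100,140:183]
for k in cv2.findContours(w2,cv2.RETR_EXTERNAL,cv2.CHAIN_APPROX_NONE)[0]:
    if cv2.contourArea(k)>100:
        e=cv2.fitEllipse(k);print('disc',e,onplane([e[0]],C4,.085)[0],'tri',tri(e[0],C4,(176.9,171),CT))
Rm=R.from_quat(Z['q']).as_matrix()
print('delta tool', Rm.T@(r4[3]-Z['pos']),Rm.T@(r4[1]-Z['pos']))
```

```text
((254.18182373046875, 180.36363220214844, 12.766592025756836), array([0.6116, 0.1444, 0.085 ]), ((254.0, 177.5), (33.0, 34.0), 90.0), array([0.6102, 0.1433, 0.066 ]), [np.float64(0.03935193552966587), np.float64(0.03875799572473718), np.float64(0.039352438158605514), np.float64(0.040067216663624686)], [np.float64(47.65621523645606), np.float64(48.71963393634224), np.float64(49.562500199060395), np.float64(48.71531193196529)])
((268.1803283691406, 128.69671630859375, 12.882672309875488), array([0.6097, 0.1424, 0.085 ]), ((267.6803283691406, 127.48360443115234), (36.746585845947266, 37.514808654785156), 39.80556869506836), array([0.6099, 0.1421, 0.066 ]), [np.float64(0.04101153547682445), np.float64(0.04028917009817149), np.float64(0.039934791110986016), np.float64(0.041177425874157195)], [np.float64(49.33386953599708), np.float64(48.20899349174204), np.float64(50.61800243037509), np.float64(49.745509859232584)])
cap tri (array([0.6099, 0.142 , 0.0744]), np.float64(0.0008509571656080745))
cap tri top (array([0.6108, 0.1426, 0.0785]), np.float64(0.0013380854860194915))
disc ((163.4442596435547, 73.97864532470703), (27.175928115844727, 30.158756256103516), 156.0237579345703) [0.6159 0.2851 0.085 ] tri (array([0.6159, 0.2836, 0.0861]), np.float64(0.0024394790807283893))
delta tool [ 0.1393  0.0029 -0.004 ] [ 0.1203  0.0047 -0.0036]
```

```bash
python3 -m pendant '[{"hand":0,"tx":0.03,"ty":0.0033,"tz":-0.0036,"rx":0,"ry":0,"rz":0},{"hand":0,"tx":0.03,"ty":0,"tz":0,"rx":0,"ry":0,"rz":0},{"hand":0,"tx":0.03,"ty":0,"tz":0,"rx":0,"ry":0,"rz":0},{"hand":0,"tx":0.03,"ty":0,"tz":0,"rx":0,"ry":0,"rz":0},{"hand":0,"tx":0.03,"ty":0,"tz":0,"rx":0,"ry":0,"rz":0},{"hand":0,"tx":0.022,"ty":0,"tz":0,"rx":0,"ry":0,"rz":0},{"hand":0,"tx":0,"ty":0,"tz":0,"rx":0,"ry":0,"rz":0}]';python3 - <<'E'
from h import *
shot('wrist','w5')
E
```

```text
time: 4.25
ee_pos: [0.6069, 0.1444, 0.0293]
tcp_rot: [0.246, 0.665, -0.249, 0.66]
force: [-0.9, -0.1, 0.4]
opening: 1.001
```

View pics/w5.png

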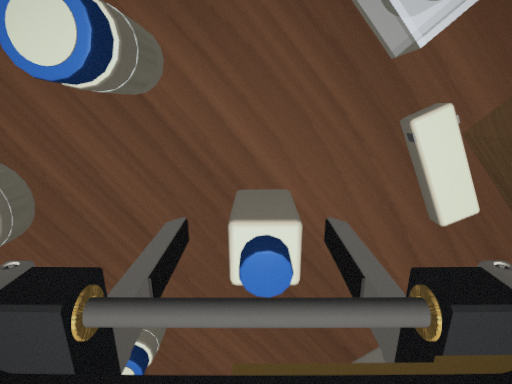

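```bash
python3 -m pendant '[{"hand":0,"tx":-0.004,"ty":0.001,"tz":0.003,"rx":0,"ry":0,"rz":0},{"hand":0,"tx":0,"ty":0,"tz":0,"rx":0,"ry":0,"rz":0}]'; python3 -m pendant '[{"hand":1,"tx":0,"ty":0,"tz":0,"rx":0,"ry":0,"rz":0},{"hand":1,"tx":0,"ty":0,"tz":0,"rx":0,"ry":0,"rz":0},{"hand":1,"tx":0,"ty":0,"tz":0,"rx":0,"ry":0,"rz":0},{"hand":1,"tx":0,"ty":0,"tz":0,"rx":0,"ry":0,"rz":0},{"hand":1,"tx":0,"ty":0,"tz":0,"rx":0,"ry":0,"rz":0},{"hand":1,"tx":0,"ty":0,"tz":0,"rx":0,"ry":0,"rz":0},{"hand":1,"tx":0,"ty":0,"tz":0,"rx":0,"ry":0,"rz":0}]'
```

```text
time: 4.5
ee_pos: [0.6164, 0.1447, 0.0406]
tcp_rot: [0.249, 0.66, -0.247, 0.664]
force: [0.2, 0.4, 0.1]
opening: 1.0
time: 5.2
ee_pos: [0.6135, 0.145, 0.0374]
tcp_rot: [0.248, 0.662, -0.248, 0.662]
force: [-0.2, -0.0, -1.6]
opening: 0.442
```

```bash
python3 -m pendant '[{"hand":1,"tx":-0.03,"ty":0,"tz":0,"rx":0,"ry":0,"rz":0},{"hand":1,"tx":-0.04,"ty":0,"tz":0,"rx":0,"ry":0,"rz":0},{"hand":1,"tx":-0.04,"ty":0,"tz":0,"rx":-7,"ry":0,"rz":0},{"hand":1,"tx":-0.04,"ty":0,"tz":0,"rx":-8,"ry":0,"rz":0},{"hand":1,"tx":0,"ty":0,"tz":0,"rx":-8,"ry":0,"rz":0},{"hand":1,"tx":0,"ty":0,"tz":0,"rx":-8,"ry":0,"rz":0},{"hand":1,"tx":0,"ty":0,"tz":0,"rx":-7,"ry":0,"rz":0},{"hand":1,"tx":0,"ty":0,"tz":0,"rx":0,"ry":0,"rz":0}]'
cat > tray.py <<'E'
from h import *
def sh(c,psi,P):
    P=np.atleast_2d(P).astype(float);Rz=R.from_euler('z',psi,degrees=True).as_matrix();return P@Rz.T+np.array([c[0],c[1],0])
def draw(p,C,c,psi,f=1):
    im=p[:,:,::-1].copy()
    def poly(L,col): cv2.polylines(im,[np.round(proj(sh(c,psi,L),C)*16).astype(np.int32)],True,col,1,cv2.LINE_AA,4)
    b=lambda x0,x1,y0,y1,z:[(x0,y0,z),(x1,y0,z),(x1,y1,z),(x0,y1,z)]
    poly(b(-.115,.115,-.115,.115,.05),(0,0,255));poly(b(.031,.089,-.075,.075,.074),(0,255,0));poly(b(.035,.085,-.071,.071,.074),(255,255,0));poly(b(.035,.085,-.071,.071,.054),(255,0,255));poly(b(-.077,-.033,-.007,.007,.095),(0,255,255))
    return im
E
python3 - <<'E'
from tray import *
Z=np.load('pics/w1.npz');C=cam('wrist',(Z['pos'],Z['q']))
im=draw(Z['p'],C,(.5711,-.1297),-2.85);cv2.imwrite('pics/w1d.png',cv2.resize(im[60:280,150:380],None,fx=2.6,fy=2.6,interpolation=cv2.INTER_CUBIC))
Z=np.load('pics/top0.npz');im=draw(Z['p'],cam('top'),(.5711,-.1297),-2.85);cv2.imwrite('pics/top0d.png',cv2.resize(im[125:260,300:430],None,fx=4,fy=4,interpolation=cv2.INTER_CUBIC))
E
```

```text
time: 6.0
ee_pos: [0.613, 0.145, 0.1869]
tcp_rot: [0.019, 0.707, -0.019, 0.706]
force: [-0.4, -0.0, -2.1]
opening: 0.445
```

View pics/w1d.png

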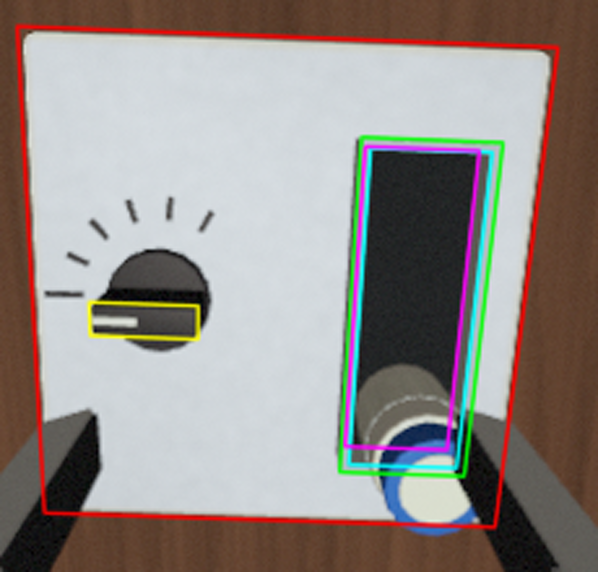

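View pics/top0d.png

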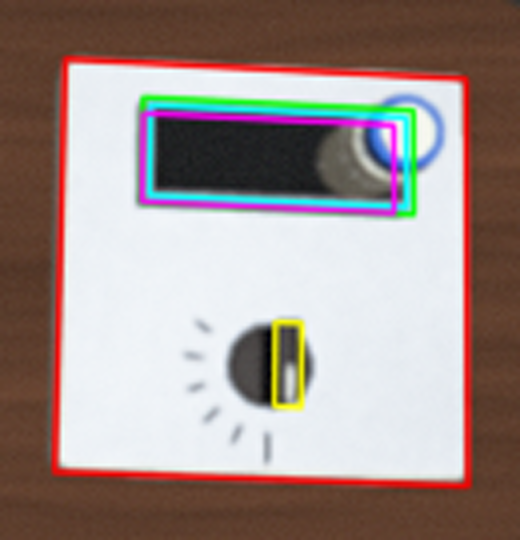

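Run:
```python
from m2 import *
from tray import sh
p,d,ps=shot('wrist','w6');C=cam('wrist',ps);Rm=R.from_quat(ps[1]).as_matrix();print(ps[0],'jaw',np.degrees(np.arctan2(Rm[1,2],Rm[0,2])))
zt=ps[0][2]-.0374+.066
r=bottle(p,C,(200,180,320,300),v=150,z=zt);print(r)
print('tool', Rm.T@(r[1]-ps[0]),Rm.T@(r[3]-ps[0]))
# loaded jar
CT=cam('top');Z=np.load('pics/top0.npz')['p'];w=white(Z,170);m=w*0;m[140:175,385:412]=blue(Z)[140:175,385:412]
ys,xs=np.nonzero(m);k=cv2.convexHull(np.c_[xs,ys].astype(np.int32));e=cv2.minEnclosingCircle(k)
P=onplane([e[0]],CT,.139)[0];print('lid',e,P)
Rz=R.from_euler('z',-2.85,degrees=True).as_matrix();print('in shaker',Rz.T@(P-[.5711,-.1297,0]))
```

```text
[0.613  0.145  0.1869] jaw -3.040124114478034
((255.99435424804688, 265.42095947265625, 28.858501434326172), array([0.6119, 0.1472, 0.2345]), ((256.0, 258.0), (72.0, 68.0), 90.0), array([0.6114, 0.1398, 0.2155]), [np.float64(0.04819049506505009), np.float64(0.038935493950083895), np.float64(0.04817599510221742), np.float64(0.042212405488212826)], [np.float64(84.9042393821189), np.float64(86.88334179678871), np.float64(88.80162899011827), np.float64(86.900651005512)])
tool [-0.0476  0.0022 -0.0013] [-0.0286 -0.0053 -0.0013]
lid ((400.53570556640625, 157.85714721679688), 9.488085746765137) [ 0.6297 -0.1792  0.139 ]
in shaker [ 0.061  -0.0466  0.139 ]
```

View pics/w6.png

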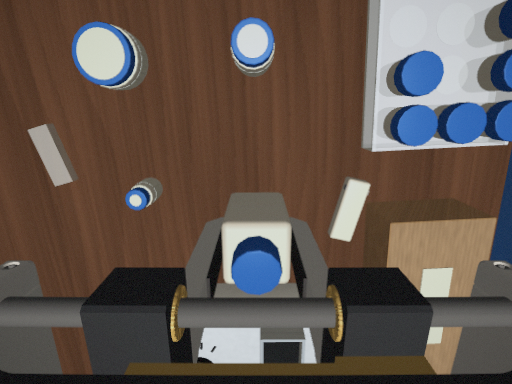

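Run:
```python
from h import *
Z=np.load('pics/w6.npz');ps=(Z['pos'],Z['q']);C=cam('wrist',ps);Rm=R.from_quat(ps[1]).as_matrix()
for uv,z in (((256.5,269),.085),((256.5,223),.066),((222,223),.066),((291,223),.066),((256.5,193.5),.0)):
    P=onplane([uv],C,ps[0][2]-.0374+z)[0];print(uv,Rm.T@(P-ps[0]))
```

```text
(256.5, 269) [-0.0476  0.     -0.001 ]
(256.5, 223) [-0.0286  0.0181 -0.001 ]
(222, 223) [-0.0286  0.0182 -0.0208]
(291, 223) [-0.0286  0.0181  0.0188]
(256.5, 193.5) [ 0.0374  0.0157 -0.0009]
```

```bash
python3 -m pendant '[{"hand":1,"tx":0,"ty":-0.04,"tz":0.006,"rx":0,"ry":0,"rz":0},{"hand":1,"tx":0,"ty":-0.04,"tz":0.006,"rx":0,"ry":0,"rz":0},{"hand":1,"tx":0,"ty":-0.04,"tz":0.006,"rx":0,"ry":0,"rz":0},{"hand":1,"tx":0,"ty":-0.04,"tz":0.006,"rx":0,"ry":0,"rz":0},{"hand":1,"tx":0.02,"ty":-0.04,"tz":0.006,"rx":0,"ry":0,"rz":0},{"hand":1,"tx":0.02,"ty":-0.0261,"tz":0.0025,"rx":0,"ry":0,"rz":0},{"hand":1,"tx":0,"ty":0,"tz":0,"rx":0,"ry":0,"rz":0},{"hand":1,"tx":0,"ty":0,"tz":0,"rx":0,"ry":0,"rz":0}]'
python3 - <<'E'
from tray import *
p,d,ps=shot('wrist','w7');C=cam('wrist',ps)
im=draw(p,C,(.5711,-.1297),-2.85)
shot('side','s7');P=np.load('pics/s7.npz')['p'];i2=draw(P,cam('side'),(.5711,-.1297),-2.85)
cv2.imwrite('pics/w7d.png',im);cv2.imwrite('pics/s7d.png',cv2.resize(i2[180:360,210:400],None,fx=3,fy=3))
print(ps,arm.state()['ee_pos'])
E
```

```text
time: 6.85
ee_pos: [0.6333, -0.0826, 0.1464]
tcp_rot: [0.02, 0.708, -0.019, 0.706]
force: [0.5, 0.2, -0.7]
opening: 0.445
(array([ 0.6333, -0.0826,  0.1464]), array([ 0.0202,  0.7076, -0.0193,  0.7061])) [ 0.6345 -0.0815  0.1482]
```

View pics/w7d.png

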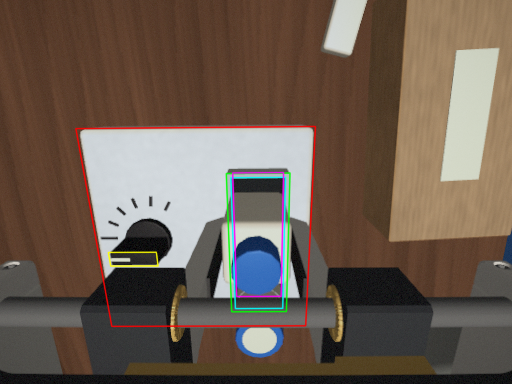

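View pics/s7d.png

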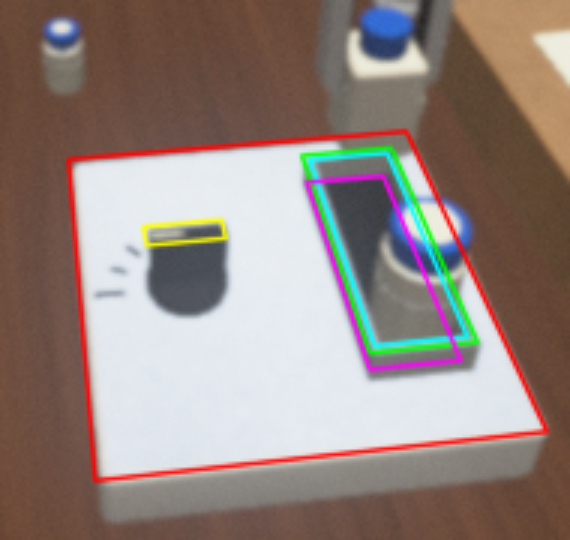

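Run:
```python
from tray import *
Z=np.load('pics/w7.npz');p=Z['p'];C=cam('wrist',(Z['pos'],Z['q']));im=draw(p,C,(.5711,-.1297),-2.85)
a=np.hstack([x[110:290,205:305] for x in (p[:,:,::-1],im)]);cv2.imwrite('pics/w7z.png',cv2.resize(a,None,fx=3.3,fy=3.3,interpolation=cv2.INTER_NEAREST))
```

```text
(no output)
```

View pics/w7z.png

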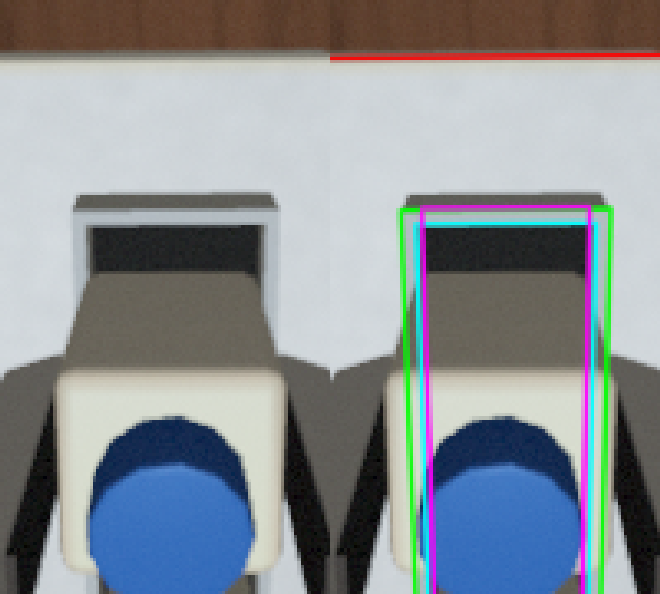

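Run:
```python
from tray import *
Z=np.load('pics/w7.npz');C=cam('wrist',(Z['pos'],Z['q']));Rz=R.from_euler('z',-2.85,degrees=True).as_matrix()
f=lambda u,v,z:print(z,Rz.T@(onplane([(205+u/3.3,110+v/3.3)],C,z)[0]-[.5711,-.1297,0]))
zb=Z['pos'][2]-.0374
f(95,273,zb);f(265,271,zb);f(60,371,zb+.066);f(284,369,zb+.066);f(172,545,zb+.085)
f(90,226,.074);f(262,226,.074)
```

```text
0.1090226991180314 [0.0407 0.0667 0.109 ]
0.1090226991180314 [0.0819 0.0669 0.109 ]
0.17502269911803142 [0.0399 0.0688 0.175 ]
0.17502269911803142 [0.0788 0.0689 0.175 ]
0.1940226991180314 [0.0592 0.0465 0.194 ]
0.074 [0.0367 0.0699 0.074 ]
0.074 [0.0845 0.0695 0.074 ]
```

```bash
python3 -m pendant '[{"hand":1,"tx":0.015,"ty":0,"tz":0,"rx":0,"ry":0,"rz":0},{"hand":1,"tx":0.012,"ty":0,"tz":0,"rx":0,"ry":0,"rz":0},{"hand":1,"tx":0.01,"ty":0,"tz":0,"rx":0,"ry":0,"rz":0},{"hand":1,"tx":0.006,"ty":0,"tz":0,"rx":0,"ry":0,"rz":0},{"hand":1,"tx":0.004,"ty":0,"tz":0,"rx":0,"ry":0,"rz":0},{"hand":1,"tx":0.003,"ty":0,"tz":0,"rx":0,"ry":0,"rz":0},{"hand":1,"tx":0,"ty":0,"tz":0,"rx":0,"ry":0,"rz":0}]'
```

```text
time: 7.65
ee_pos: [0.6339, -0.0825, 0.0971]
tcp_rot: [0.019, 0.707, -0.019, 0.707]
force: [-0.0, 0.4, -1.0]
opening: 0.447
```

```bash
python3 -m pendant '[{"hand":1,"tx":0.002,"ty":0,"tz":0,"rx":0,"ry":0,"rz":0},{"hand":1,"tx":0.002,"ty":0,"tz":0,"rx":0,"ry":0,"rz":0},{"hand":1,"tx":0,"ty":0,"tz":0,"rx":0,"ry":0,"rz":0}]'; python3 -m pendant '[{"hand":1,"tx":0.001,"ty":0,"tz":0,"rx":0,"ry":0,"rz":0},{"hand":1,"tx":0.001,"ty":0,"tz":0,"rx":0,"ry":0,"rz":0},{"hand":1,"tx":0,"ty":0,"tz":0,"rx":0,"ry":0,"rz":0}]'
```

```text
time: 7.95
ee_pos: [0.6339, -0.0825, 0.0934]
tcp_rot: [0.019, 0.707, -0.019, 0.707]
force: [0.3, -0.5, -1.5]
opening: 0.444
time: 8.25
ee_pos: [0.634, -0.0825, 0.0914]
tcp_rot: [0.019, 0.707, -0.019, 0.707]
force: [0.2, -0.1, -3.1]
opening: 0.446
```

```bash
python3 -m pendant '[{"hand":1,"tx":0.001,"ty":0,"tz":0,"rx":0,"ry":0,"rz":0},{"hand":1,"tx":0,"ty":0,"tz":0,"rx":0,"ry":0,"rz":0}]'; python3 -m pendant '[{"hand":1,"tx":0.001,"ty":0,"tz":0,"rx":0,"ry":0,"rz":0},{"hand":1,"tx":0,"ty":0,"tz":0,"rx":0,"ry":0,"rz":0}]'
python3 - <<'E'
from tray import *
shot('wrist','w8');shot('side','s8')
im=cv2.imread('pics/s8.png');cv2.imwrite('pics/s8z.png',cv2.resize(im[180:330,270:400],None,fx=4,fy=4,interpolation=cv2.INTER_CUBIC))
E
```

```text
time: 8.45
ee_pos: [0.6341, -0.0825, 0.0913]
tcp_rot: [0.019, 0.707, -0.019, 0.707]
force: [-1.4, 0.3, 3.8]
opening: 0.444
time: 8.65
ee_pos: [0.6341, -0.0825, 0.0913]
tcp_rot: [0.019, 0.707, -0.019, 0.707]
force: [-3.6, 1.0, 8.3]
opening: 0.445
```

View pics/s8z.png

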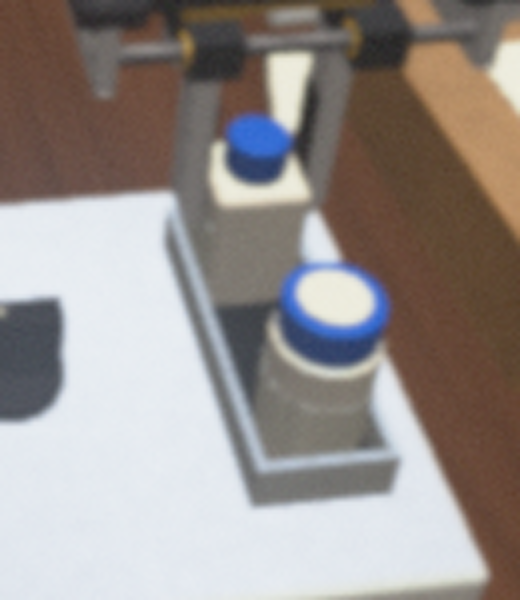

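View pics/w8.png

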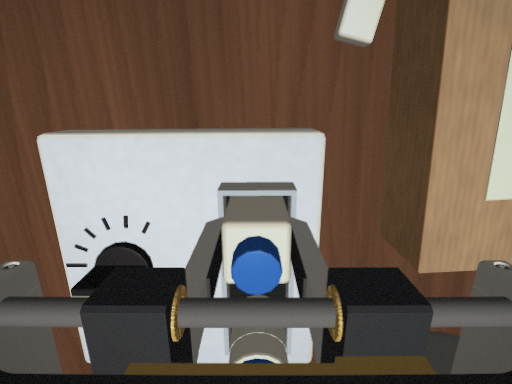

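The bottle touches the floor at the height I predicted and stands upright in the tray. I'll ease the pressure off, release it and rise.

```bash
python3 -m pendant '[{"hand":1,"tx":-0.0015,"ty":0,"tz":0,"rx":0,"ry":0,"rz":0},{"hand":1,"tx":0,"ty":0,"tz":0,"rx":0,"ry":0,"rz":0},{"hand":0,"tx":0,"ty":0,"tz":0,"rx":0,"ry":0,"rz":0},{"hand":0,"tx":0,"ty":0,"tz":0,"rx":0,"ry":0,"rz":0},{"hand":0,"tx":0,"ty":0,"tz":0,"rx":0,"ry":0,"rz":0},{"hand":0,"tx":0,"ty":0,"tz":0,"rx":0,"ry":0,"rz":0},{"hand":0,"tx":0,"ty":0,"tz":0,"rx":0,"ry":0,"rz":0}]'; python3 -m pendant '[{"hand":0,"tx":-0.01,"ty":0,"tz":0,"rx":0,"ry":0,"rz":0},{"hand":0,"tx":-0.03,"ty":0,"tz":0,"rx":0,"ry":0,"rz":0},{"hand":0,"tx":-0.035,"ty":0,"tz":0,"rx":0,"ry":0,"rz":0},{"hand":0,"tx":-0.035,"ty":0.01,"tz":0,"rx":0,"ry":0,"rz":0},{"hand":0,"tx":0,"ty":0.03,"tz":-0.004,"rx":0,"ry":0,"rz":0},{"hand":0,"tx":0,"ty":0.04,"tz":-0.005,"rx":0,"ry":0,"rz":0},{"hand":0,"tx":0,"ty":0.04,"tz":-0.005,"rx":0,"ry":0,"rz":0},{"hand":0,"tx":0,"ty":0.04,"tz":-0.005,"rx":0,"ry":0,"rz":0}]'
```

```text
time: 9.45
ee_pos: [0.6339, -0.0824, 0.0907]
tcp_rot: [0.019, 0.707, -0.019, 0.707]
force: [0.0, 0.2, -0.4]
opening: 0.833
time: 10.25
ee_pos: [0.6236, 0.0795, 0.2022]
tcp_rot: [0.019, 0.706, -0.019, 0.707]
force: [0.3, 1.0, 0.2]
opening: 1.001
```

```bash
python3 -m pendant '[{"hand":0,"tx":0,"ty":0.04,"tz":-0.005,"rx":0,"ry":0,"rz":0},{"hand":0,"tx":0,"ty":0.04,"tz":-0.005,"rx":0,"ry":0,"rz":0},{"hand":0,"tx":0,"ty":0.04,"tz":-0.005,"rx":0,"ry":0,"rz":0},{"hand":0,"tx":0,"ty":0.04,"tz":-0.004,"rx":0,"ry":0,"rz":0},{"hand":0,"tx":0,"ty":0.03,"tz":0,"rx":0,"ry":0,"rz":0},{"hand":0,"tx":0,"ty":0,"tz":0,"rx":0,"ry":0,"rz":0},{"hand":0,"tx":0,"ty":0,"tz":0,"rx":0,"ry":0,"rz":0}]'
python3 - <<'E'
from h import *
shot('wrist','w9');shot('top','t9');print(arm.state()['ee_pos'])
im=cv2.imread('pics/t9.png');cv2.imwrite('pics/t9z.png',cv2.resize(im[125:260,130:430],None,fx=2.6,fy=2.6,interpolation=cv2.INTER_CUBIC))
E
```

```text
time: 10.95
ee_pos: [0.6145, 0.2693, 0.2014]
tcp_rot: [0.018, 0.707, -0.018, 0.707]
force: [0.2, -0.2, -0.7]
opening: 0.998
[0.6147 0.2679 0.2013]
```

View pics/w9.png

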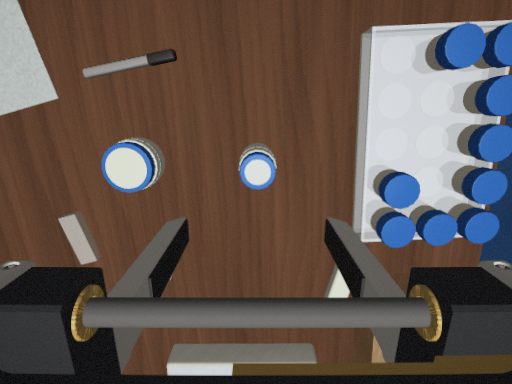

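View pics/t9z.png

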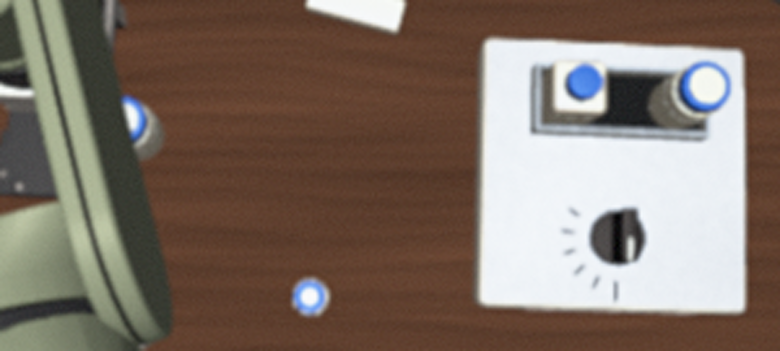

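The bottle stands in the tray by the +y end and the knob is still at home. The jar lid is at about (257,171) in the wrist view.

Run:
```python
from h import *
Z=np.load('pics/w9.npz');p=Z['p'];C=cam('wrist',(Z['pos'],Z['q']));Rm=R.from_quat(Z['q']).as_matrix()
w=white(p,150);m=w*0;m[155:186,243:273]=w[155:186,243:273]
k=max(cv2.findContours(m,cv2.RETR_EXTERNAL,cv2.CHAIN_APPROX_NONE)[0],key=cv2.contourArea);e=cv2.fitEllipse(k)
P=onplane([e[0]],C,.085)[0];print(e,P,'tool',Rm.T@(P-arm.state()['ee_pos']))
Z4=np.load('pics/w4.npz');print(tri(e[0],C,(163.44,73.98),cam('wrist',(Z4['pos'],Z4['q']))))
```

```text
((257.2475280761719, 171.681396484375), (25.198719024658203, 26.12103843688965), 83.22586059570312) [0.6154 0.2853 0.085 ] tool [ 0.1163  0.0175 -0.0003]
(array([0.616 , 0.2854, 0.0848]), np.float64(0.0012540232042731417))
```

```bash
python3 -m pendant '[{"hand":0,"tx":0.03,"ty":0.016,"tz":0,"rx":0,"ry":0,"rz":0},{"hand":0,"tx":0.04,"ty":0,"tz":0,"rx":0,"ry":0,"rz":0},{"hand":0,"tx":0.04,"ty":0,"tz":0,"rx":0,"ry":0,"rz":0},{"hand":0,"tx":0.03,"ty":0,"tz":0,"rx":0,"ry":0,"rz":0},{"hand":0,"tx":0.018,"ty":0,"tz":0,"rx":0,"ry":0,"rz":0},{"hand":0,"tx":0.008,"ty":0,"tz":0,"rx":0,"ry":0,"rz":0},{"hand":0,"tx":0,"ty":0,"tz":0,"rx":0,"ry":0,"rz":0},{"hand":0,"tx":0,"ty":0,"tz":0,"rx":0,"ry":0,"rz":0}]'
python3 - <<'E'
from h import *
shot('wrist','w10');print(arm.state()['ee_pos'])
E
```

```text
time: 11.85
ee_pos: [0.617, 0.2852, 0.0369]
tcp_rot: [0.019, 0.706, -0.018, 0.708]
force: [0.3, 0.3, 0.2]
opening: 1.005
[0.6172 0.2854 0.0374]
```

View pics/w10.png

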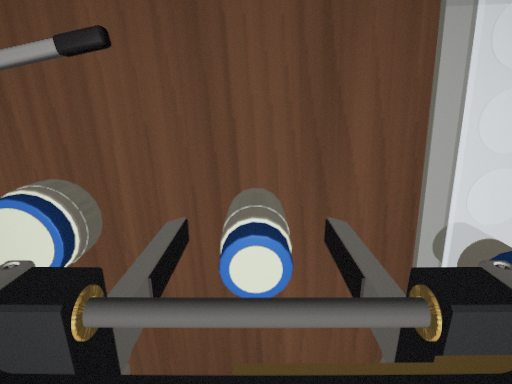

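```bash
python3 -m pendant '[{"hand":1,"tx":0.002,"ty":-0.001,"tz":-0.001,"rx":0,"ry":0,"rz":0},{"hand":1,"tx":0,"ty":0,"tz":0,"rx":0,"ry":0,"rz":0},{"hand":1,"tx":0,"ty":0,"tz":0,"rx":0,"ry":0,"rz":0},{"hand":1,"tx":0,"ty":0,"tz":0,"rx":0,"ry":0,"rz":0},{"hand":1,"tx":0,"ty":0,"tz":0,"rx":0,"ry":0,"rz":0},{"hand":1,"tx":0,"ty":0,"tz":0,"rx":0,"ry":0,"rz":0},{"hand":1,"tx":0,"ty":0,"tz":0,"rx":0,"ry":0,"rz":0},{"hand":1,"tx":0,"ty":0,"tz":0,"rx":0,"ry":0,"rz":0}]'; python3 -m pendant '[{"hand":1,"tx":-0.02,"ty":0,"tz":0,"rx":0,"ry":0,"rz":0},{"hand":1,"tx":-0.04,"ty":0,"tz":0,"rx":0,"ry":0,"rz":0},{"hand":1,"tx":-0.045,"ty":0,"tz":0,"rx":0,"ry":0,"rz":0},{"hand":1,"tx":-0.045,"ty":0,"tz":0,"rx":0,"ry":0,"rz":0},{"hand":1,"tx":-0.02,"ty":0,"tz":0,"rx":0,"ry":0,"rz":0},{"hand":1,"tx":0,"ty":0,"tz":0,"rx":0,"ry":0,"rz":0}]'
python3 - <<'E'
from h import *
shot('wrist','w11');print(arm.state()['ee_pos'])
E
```

```text
time: 12.7
ee_pos: [0.6145, 0.2841, 0.033]
tcp_rot: [0.019, 0.707, -0.019, 0.707]
force: [0.5, -0.6, 0.6]
opening: 0.467
time: 13.3
ee_pos: [0.617, 0.285, 0.2083]
tcp_rot: [0.02, 0.704, -0.018, 0.71]
force: [0.9, 0.4, -0.8]
opening: 0.463
[0.6152 0.2844 0.2047]
```

View pics/w11.png

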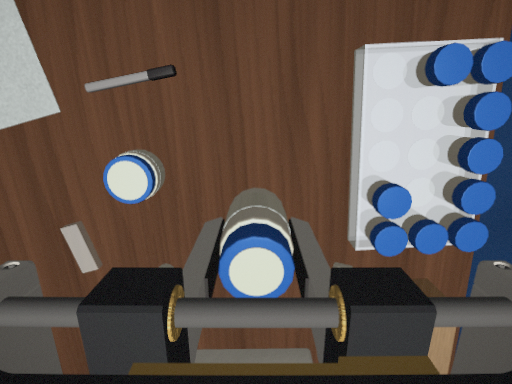

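Run:
```python
from h import *
Z=np.load('pics/w11.npz');p=Z['p'];ps=(Z['pos'],Z['q']);C=cam('wrist',ps);Rm=R.from_quat(Z['q']).as_matrix()
w=white(p,150);m=w*0;m[240:300,220:290]=w[240:300,220:290]
k=max(cv2.findContours(m,cv2.RETR_EXTERNAL,cv2.CHAIN_APPROX_NONE)[0],key=cv2.contourArea);e=cv2.fitEllipse(k);print(e)
for uv,z in ((e[0],.085),((256.5,190),0)):
    print(Rm.T@(onplane([uv],C,ps[0][2]-.033+z)[0]-ps[0]))
```

```text
((255.98341369628906, 271.1982116699219), (48.19410705566406, 54.40580749511719), 89.4798812866211)
[-0.052   0.0015 -0.0013]
[ 0.0331  0.0199 -0.0009]
```

```bash
python3 -m pendant '[{"hand":1,"tx":0,"ty":-0.03,"tz":0.003,"rx":0,"ry":0,"rz":0},{"hand":1,"tx":0,"ty":-0.04,"tz":0.004,"rx":0,"ry":0,"rz":0},{"hand":1,"tx":0,"ty":-0.04,"tz":0.004,"rx":0,"ry":0,"rz":0},{"hand":1,"tx":0,"ty":-0.04,"tz":0.004,"rx":0,"ry":0,"rz":0},{"hand":1,"tx":0,"ty":-0.04,"tz":0.004,"rx":0,"ry":0,"rz":0},{"hand":1,"tx":0,"ty":-0.04,"tz":0.004,"rx":0,"ry":0,"rz":0},{"hand":1,"tx":0,"ty":-0.04,"tz":0.004,"rx":0,"ry":0,"rz":0},{"hand":1,"tx":0,"ty":-0.04,"tz":0.004,"rx":0,"ry":0,"rz":0}]'; python3 -m pendant '[{"hand":1,"tx":0,"ty":-0.04,"tz":0.004,"rx":0,"ry":0,"rz":0},{"hand":1,"tx":0,"ty":-0.04,"tz":0.003,"rx":0,"ry":0,"rz":0},{"hand":1,"tx":0,"ty":-0.0236,"tz":0,"rx":0,"ry":0,"rz":0},{"hand":1,"tx":0,"ty":0,"tz":0,"rx":0,"ry":0,"rz":0},{"hand":1,"tx":0,"ty":0,"tz":0,"rx":0,"ry":0,"rz":0},{"hand":1,"tx":0,"ty":0,"tz":0,"rx":0,"ry":0,"rz":0}]'
python3 - <<'E'
from h import *
s=arm.state();Rm=R.from_quat(s['tcp_rot']).as_matrix();print(s['ee_pos'],np.degrees(np.arctan2(Rm[1,2],Rm[0,2])),Rm.T@(np.array([.6314,-.1309,.145])-s['ee_pos']))
E
```

```text
time: 14.15
ee_pos: [0.6266, -0.0283, 0.199]
tcp_rot: [0.019, 0.709, -0.018, 0.705]
force: [0.6, -0.6, -2.3]
opening: 0.462
time: 14.75
ee_pos: [0.6296, -0.1294, 0.2011]
tcp_rot: [0.019, 0.708, -0.018, 0.706]
force: [-1.1, -0.2, -1.6]
opening: 0.466
[ 0.6296 -0.1294  0.2011] -2.963591057208966 [ 0.0561 -0.0015  0.0021]
```

```bash
python3 -m pendant '[{"hand":1,"tx":0.01,"ty":-0.0015,"tz":0.002,"rx":0,"ry":0,"rz":0},{"hand":1,"tx":0.01,"ty":0,"tz":0,"rx":0,"ry":0,"rz":0},{"hand":1,"tx":0.01,"ty":0,"tz":0,"rx":0,"ry":0,"rz":0},{"hand":1,"tx":0.006,"ty":0,"tz":0,"rx":0,"ry":0,"rz":0},{"hand":1,"tx":0,"ty":0,"tz":0,"rx":0,"ry":0,"rz":0},{"hand":1,"tx":0,"ty":0,"tz":0,"rx":0,"ry":0,"rz":0}]'
python3 - <<'E'
from h import *
shot('side','s12');shot('top','t12');shot('wrist','w12');print(arm.state()['ee_pos'])
im=cv2.imread('pics/s12.png');cv2.imwrite('pics/s12z.png',cv2.resize(im[180:330,270:400],None,fx=4,fy=4,interpolation=cv2.INTER_CUBIC))
E
```

```text
time: 15.35
ee_pos: [0.6323, -0.1325, 0.1667]
tcp_rot: [0.019, 0.707, -0.019, 0.707]
force: [-0.1, -0.4, 0.2]
opening: 0.462
[ 0.6328 -0.1328  0.1677]
```

View pics/s12z.png

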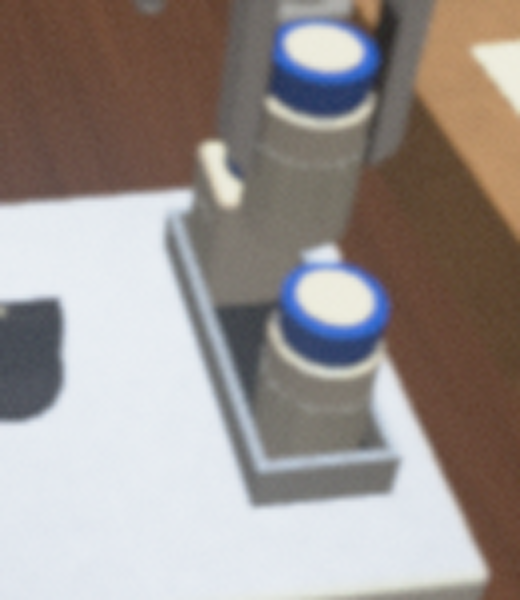

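View pics/w12.png

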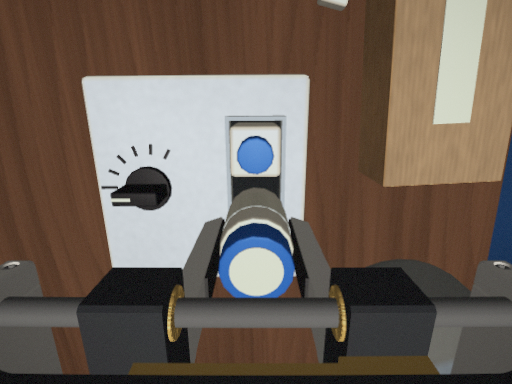

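Run:
```python
from tray import *
Z=np.load('pics/w12.npz');C=cam('wrist',(Z['pos'],Z['q']));Rz=R.from_euler('z',-2.85,degrees=True).as_matrix()
f=lambda n,u,v,z:print(n,(Rz.T@(onplane([(u,v)],C,z)[0]-[.5711,-.1297,0]))[:2])
cv2.imwrite('pics/w12z.png',cv2.resize(Z['p'][105:305,205:310,::-1],None,fx=3,fy=3,interpolation=cv2.INTER_NEAREST))
print(Z['pos'],arm.state()['ee_pos'],arm.state()['time'])
```

```text
[ 0.6328 -0.1327  0.1676] [ 0.6328 -0.1328  0.1677] 15.5
```

View pics/w12z.png

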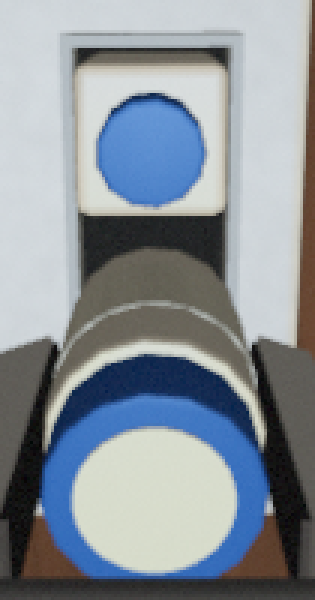

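Run:
```python
from tray import *
Z=np.load('pics/w12.npz');C=cam('wrist',(Z['pos'],Z['q']));Rz=R.from_euler('z',-2.85,degrees=True).as_matrix()
f=lambda n,u,v,z:print(n,(Rz.T@(onplane([(205+u/3,105+v/3)],C,z)[0]-[.5711,-.1297,0]))[:2])
f('end wall inner',150,49,.074);f('bottle back top',150,64,.12);f('bottle front top',150,215,.12);f('cap',151,151,.139)
f('jar base back',152,249,Z['pos'][2]-.033);f('lid',155,500,Z['pos'][2]-.033+.085)
f('bl',77,150,.12);f('br',225,150,.12);f('wl',76,110,.074);f('wr',230,110,.074)
s=Rz.T@(Z['pos']-[.5711,-.1297,0]);print('tcp',s)
# loaded jar from side view: lid ellipse
S=np.load('pics/s12.npz')['p'];w=white(S,150);m=w*0;m[243:266,338:370]=w[243:266,338:370]
k=max(cv2.findContours(m,cv2.RETR_EXTERNAL,cv2.CHAIN_APPROX_NONE)[0],key=cv2.contourArea);e=cv2.fitEllipse(k);print(e,'lj',Rz.T@(onplane([e[0]],cam('side'),.139)[0]-[.5711,-.1297,0]))
T=np.load('pics/top0.npz')['p'];w=white(T,190);m=w*0;m[150:166,394:409]=w[150:166,394:409]
b=blue(T)
```

```text
end wall inner [0.0599 0.0695]
bottle back top [0.06   0.0677]
bottle front top [0.0598 0.0272]
cap [0.0602 0.0479]
jar base back [0.0603 0.0216]
lid [0.0607 0.0013]
bl [0.0403 0.0452]
br [0.08  0.045]
wl [0.0362 0.0507]
wr [0.0853 0.0504]
tcp [0.0617 0.     0.1676]
((353.375244140625, 253.8697509765625), (13.378597259521484, 19.160491943359375), 106.44151306152344) lj [ 0.0627 -0.049   0.139 ]
```

```bash
python3 -m pendant '[{"hand":1,"tx":0.01,"ty":0.0012,"tz":-0.0005,"rx":0,"ry":0,"rz":0},{"hand":1,"tx":0.015,"ty":0,"tz":0,"rx":0,"ry":0,"rz":0},{"hand":1,"tx":0.015,"ty":0,"tz":0,"rx":0,"ry":0,"rz":0},{"hand":1,"tx":0.012,"ty":0,"tz":0,"rx":0,"ry":0,"rz":0},{"hand":1,"tx":0.008,"ty":0,"tz":0,"rx":0,"ry":0,"rz":0},{"hand":1,"tx":0.006,"ty":0,"tz":0,"rx":0,"ry":0,"rz":0},{"hand":1,"tx":0.004,"ty":0,"tz":0,"rx":0,"ry":0,"rz":0},{"hand":1,"tx":0,"ty":0,"tz":0,"rx":0,"ry":0,"rz":0}]'; python3 -m pendant '[{"hand":1,"tx":0.002,"ty":0,"tz":0,"rx":0,"ry":0,"rz":0},{"hand":1,"tx":0,"ty":0,"tz":0,"rx":0,"ry":0,"rz":0}]'
```

```text
time: 16.3
ee_pos: [0.6317, -0.1313, 0.0964]
tcp_rot: [0.019, 0.707, -0.019, 0.707]
force: [-0.7, -0.1, -0.9]
opening: 0.458
time: 16.5
ee_pos: [0.6322, -0.1314, 0.0954]
tcp_rot: [0.019, 0.707, -0.019, 0.707]
force: [0.2, 0.2, -1.5]
opening: 0.464
```

```bash
python3 -m pendant '[{"hand":1,"tx":0.002,"ty":0,"tz":0,"rx":0,"ry":0,"rz":0},{"hand":1,"tx":0.002,"ty":0,"tz":0,"rx":0,"ry":0,"rz":0},{"hand":1,"tx":0.002,"ty":0,"tz":0,"rx":0,"ry":0,"rz":0},{"hand":1,"tx":0,"ty":0,"tz":0,"rx":0,"ry":0,"rz":0}]'; python3 -m pendant '[{"hand":1,"tx":0.001,"ty":0,"tz":0,"rx":0,"ry":0,"rz":0},{"hand":1,"tx":0.001,"ty":0,"tz":0,"rx":0,"ry":0,"rz":0},{"hand":1,"tx":0,"ty":0,"tz":0,"rx":0,"ry":0,"rz":0}]';python3 -m pendant '[{"hand":1,"tx":0.001,"ty":0,"tz":0,"rx":0,"ry":0,"rz":0},{"hand":1,"tx":0,"ty":0,"tz":0,"rx":0,"ry":0,"rz":0}]'
```

```text
time: 16.9
ee_pos: [0.6316, -0.1312, 0.0885]
tcp_rot: [0.019, 0.707, -0.019, 0.707]
force: [0.9, -0.0, -0.6]
opening: 0.461
time: 17.2
ee_pos: [0.632, -0.1314, 0.087]
tcp_rot: [0.019, 0.707, -0.019, 0.707]
force: [-0.5, -0.9, -0.2]
opening: 0.463
time: 17.4
ee_pos: [0.632, -0.1314, 0.0869]
tcp_rot: [0.019, 0.707, -0.019, 0.707]
force: [-2.1, 0.6, 4.4]
opening: 0.464
```

```bash
python3 -m pendant '[{"hand":1,"tx":-0.001,"ty":0,"tz":0,"rx":0,"ry":0,"rz":0},{"hand":1,"tx":0,"ty":0,"tz":0,"rx":0,"ry":0,"rz":0},{"hand":0,"tx":0,"ty":0,"tz":0,"rx":0,"ry":0,"rz":0},{"hand":0,"tx":0,"ty":0,"tz":0,"rx":0,"ry":0,"rz":0},{"hand":0,"tx":0,"ty":0,"tz":0,"rx":0,"ry":0,"rz":0},{"hand":0,"tx":0,"ty":0,"tz":0,"rx":0,"ry":0,"rz":0},{"hand":0,"tx":0,"ty":0,"tz":0,"rx":0,"ry":0,"rz":0}]'; python3 -m pendant '[{"hand":0,"tx":-0.01,"ty":0,"tz":0,"rx":0,"ry":0,"rz":0},{"hand":0,"tx":-0.03,"ty":0,"tz":0,"rx":0,"ry":0,"rz":0},{"hand":0,"tx":-0.04,"ty":0,"tz":0,"rx":0,"ry":0,"rz":0},{"hand":0,"tx":-0.035,"ty":0,"tz":0,"rx":0,"ry":0,"rz":0},{"hand":0,"tx":0,"ty":-0.002,"tz":-0.04,"rx":0,"ry":0,"rz":0},{"hand":0,"tx":0,"ty":0,"tz":-0.04,"rx":0,"ry":0,"rz":0},{"hand":0,"tx":0,"ty":0,"tz":-0.036,"rx":0,"ry":0,"rz":0}]'
```

```text
time: 18.1
ee_pos: [0.6319, -0.1313, 0.0869]
tcp_rot: [0.019, 0.707, -0.019, 0.707]
force: [-0.2, 1.0, 0.1]
opening: 0.851
time: 18.8
ee_pos: [0.5149, -0.1272, 0.2032]
tcp_rot: [0.018, 0.706, -0.019, 0.707]
force: [0.8, -0.7, -0.5]
opening: 1.0
```

```bash
python3 -m pendant '[{"hand":0,"tx":0,"ty":0,"tz":0,"rx":-8,"ry":0,"rz":0},{"hand":0,"tx":0,"ty":0,"tz":0,"rx":-8,"ry":0,"rz":0},{"hand":0,"tx":0,"ty":0,"tz":0,"rx":-8,"ry":0,"rz":0},{"hand":0,"tx":0,"ty":0,"tz":0,"rx":-8,"ry":0,"rz":0},{"hand":0,"tx":0,"ty":0,"tz":0,"rx":-8,"ry":0,"rz":0},{"hand":0,"tx":0,"ty":0,"tz":0,"rx":-8,"ry":0,"rz":0},{"hand":0,"tx":0,"ty":0,"tz":0,"rx":-8,"ry":0,"rz":0},{"hand":0,"tx":0,"ty":0,"tz":0,"rx":-8,"ry":0,"rz":0}]'; python3 -m pendant '[{"hand":0,"tx":0,"ty":0,"tz":0,"rx":-8,"ry":0,"rz":0},{"hand":0,"tx":0,"ty":0,"tz":0,"rx":-8,"ry":0,"rz":0},{"hand":0,"tx":0,"ty":0,"tz":0,"rx":-7,"ry":0,"rz":0},{"hand":0,"tx":0,"ty":0,"tz":0,"rx":-3,"ry":0,"rz":0},{"hand":0,"tx":0,"ty":0,"tz":0,"rx":0,"ry":0,"rz":0},{"hand":0,"tx":0,"ty":0,"tz":0,"rx":0,"ry":0,"rz":0}]'
python3 - <<'E'
from tray import *
p,d,ps=shot('wrist','w13');shot('side','s13');print(arm.state()['ee_pos'],arm.state()['qpos']);Rm=R.from_quat(ps[1]).as_matrix();print('jaw',np.degrees(np.arctan2(Rm[1,2],Rm[0,2])))
im=cv2.imread('pics/s13.png');cv2.imwrite('pics/s13z.png',cv2.resize(im[150:350,220:400],None,fx=3,fy=3,interpolation=cv2.INTER_CUBIC))
cv2.imwrite('pics/w13d.png',draw(p,cam('wrist',ps),(.5711,-.1297),-2.85))
E
```

```text
time: 19.6
ee_pos: [0.5162, -0.1273, 0.2029]
tcp_rot: [-0.361, 0.608, 0.36, 0.609]
force: [-0.1, -0.1, 0.8]
opening: 1.001
time: 20.2
ee_pos: [0.5161, -0.1273, 0.2026]
tcp_rot: [-0.487, 0.513, 0.486, 0.513]
force: [0.3, 0.1, 0.5]
opening: 1.001
[ 0.5161 -0.1272  0.2023] [-0.4046  0.1166  1.652   0.      1.3725 -1.9218]
jaw 86.90474990805956
```

View pics/s13z.png

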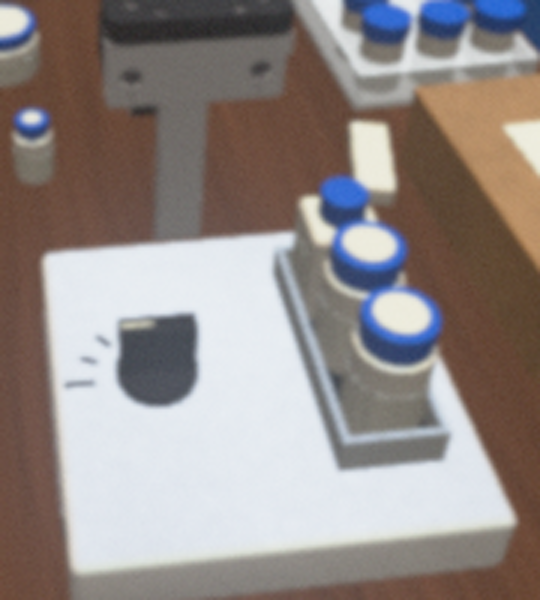

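View pics/w13d.png

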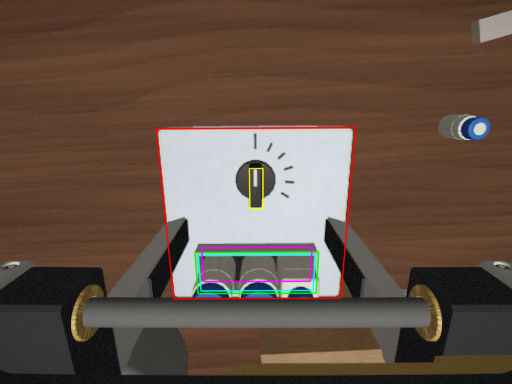

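All three stand upright in the tray. The knob overlay fits the bar at columns 250–263, so I'll descend on the knob.

```bash
python3 -m pendant '[{"hand":0,"tx":0.03,"ty":0,"tz":0,"rx":0,"ry":0,"rz":0},{"hand":0,"tx":0.035,"ty":0,"tz":0,"rx":0,"ry":0,"rz":0},{"hand":0,"tx":0.03,"ty":0,"tz":0,"rx":0,"ry":0,"rz":0},{"hand":0,"tx":0.02,"ty":0,"tz":0,"rx":0,"ry":0,"rz":0},{"hand":0,"tx":0.012,"ty":0,"tz":0,"rx":0,"ry":0,"rz":0},{"hand":0,"tx":0.007,"ty":0,"tz":0,"rx":0,"ry":0,"rz":0},{"hand":0,"tx":0,"ty":0,"tz":0,"rx":0,"ry":0,"rz":0},{"hand":0,"tx":0,"ty":0,"tz":0,"rx":0,"ry":0,"rz":0}]'
python3 - <<'E'
from tray import *
p,d,ps=shot('wrist','w14');print(arm.state()['ee_pos']);Rm=R.from_quat(ps[1]).as_matrix();print('jaw',np.degrees(np.arctan2(Rm[1,2],Rm[0,2])))
cv2.imwrite('pics/w14d.png',draw(p,cam('wrist',ps),(.5711,-.1297),-2.85))
E
```

```text
time: 21.1
ee_pos: [0.5169, -0.1276, 0.069]
tcp_rot: [-0.487, 0.513, 0.486, 0.513]
force: [-0.1, 0.1, -0.0]
opening: 1.001
[ 0.5171 -0.1277  0.0693]
jaw 86.96982195450082
```

View pics/w14d.png

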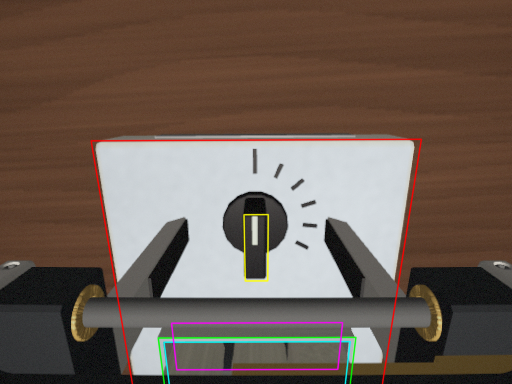

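```bash
python3 -m pendant '[{"hand":1,"tx":0.001,"ty":0.0008,"tz":0.0005,"rx":0,"ry":0,"rz":0},{"hand":1,"tx":0,"ty":0,"tz":0,"rx":0,"ry":0,"rz":0},{"hand":1,"tx":0,"ty":0,"tz":0,"rx":0,"ry":0,"rz":0},{"hand":1,"tx":0,"ty":0,"tz":0,"rx":0,"ry":0,"rz":0},{"hand":1,"tx":0,"ty":0,"tz":0,"rx":0,"ry":0,"rz":0},{"hand":1,"tx":0,"ty":0,"tz":0,"rx":0,"ry":0,"rz":0},{"hand":1,"tx":0,"ty":0,"tz":0,"rx":0,"ry":0,"rz":0},{"hand":1,"tx":0,"ty":0,"tz":0,"rx":0,"ry":0,"rz":0}]'; python3 -m pendant '[{"hand":1,"tx":0,"ty":0,"tz":0,"rx":0,"ry":0,"rz":0},{"hand":1,"tx":0,"ty":0,"tz":0,"rx":0,"ry":0,"rz":0},{"hand":1,"tx":0,"ty":0,"tz":0,"rx":0,"ry":0,"rz":0}]'
python3 - <<'E'
from h import *
s=arm.state();Rm=R.from_quat(s['tcp_rot']).as_matrix();print('jaw',np.degrees(np.arctan2(Rm[1,2],Rm[0,2])),s['moment'],s['force'],s['ee_pos'])
E
```

```text
time: 21.95
ee_pos: [0.5152, -0.1267, 0.0669]
tcp_rot: [-0.487, 0.513, 0.487, 0.513]
force: [-0.3, 0.2, 0.2]
opening: 0.353
time: 22.25
ee_pos: [0.5151, -0.1283, 0.067]
tcp_rot: [-0.488, 0.514, 0.486, 0.512]
force: [-0.2, -4.6, -0.9]
opening: 0.146
jaw 87.01666714352751 [-0.89   -0.048   0.0176] [-0.2032 -4.5676 -0.9293] [ 0.5151 -0.1283  0.067 ]
```

```bash
python3 -m pendant '[{"hand":1,"tx":0,"ty":0,"tz":-0.0015,"rx":0,"ry":0,"rz":0},{"hand":1,"tx":0,"ty":0,"tz":0,"rx":3,"ry":0,"rz":0},{"hand":1,"tx":0,"ty":0,"tz":0,"rx":3,"ry":0,"rz":0},{"hand":1,"tx":0,"ty":0,"tz":0,"rx":3,"ry":0,"rz":0},{"hand":1,"tx":0,"ty":0,"tz":0,"rx":3,"ry":0,"rz":0},{"hand":1,"tx":0,"ty":0,"tz":0,"rx":0,"ry":0,"rz":0}]'
cat > j.py <<'E'
from h import *
s=arm.state();Rm=R.from_quat(s['tcp_rot']).as_matrix();print(s['time'],'jaw',np.degrees(np.arctan2(Rm[1,2],Rm[0,2])),s['moment'],s['force'],s['ee_pos'],s['opening'],s['qpos'][5])
E
python3 j.py
```

```text
time: 22.85
ee_pos: [0.5151, -0.128, 0.0669]
tcp_rot: [-0.43, 0.561, 0.431, 0.561]
force: [-0.6, -0.7, 0.2]
opening: 0.146
22.85 jaw 74.99994779256464 [-0.0367 -0.1193  0.2214] [-0.5864 -0.6697  0.1843] [ 0.5151 -0.128   0.0669] 0.14607674238696575 -1.7160382869618922
```

```bash
python3 -m pendant '[{"hand":1,"tx":0,"ty":0,"tz":0,"rx":4,"ry":0,"rz":0},{"hand":1,"tx":0,"ty":0,"tz":0,"rx":4,"ry":0,"rz":0},{"hand":1,"tx":0,"ty":0,"tz":0,"rx":4,"ry":0,"rz":0},{"hand":1,"tx":0,"ty":0,"tz":0,"rx":0,"ry":0,"rz":0},{"hand":1,"tx":0,"ty":0,"tz":0,"rx":0,"ry":0,"rz":0}]';python3 j.py;  python3 -m pendant '[{"hand":1,"tx":0,"ty":0,"tz":0,"rx":4,"ry":0,"rz":0},{"hand":1,"tx":0,"ty":0,"tz":0,"rx":4,"ry":0,"rz":0},{"hand":1,"tx":0,"ty":0,"tz":0,"rx":4,"ry":0,"rz":0},{"hand":1,"tx":0,"ty":0,"tz":0,"rx":4,"ry":0,"rz":0},{"hand":1,"tx":0,"ty":0,"tz":0,"rx":4,"ry":0,"rz":0},{"hand":1,"tx":0,"ty":0,"tz":0,"rx":4,"ry":0,"rz":0},{"hand":1,"tx":0,"ty":0,"tz":0,"rx":0,"ry":0,"rz":0},{"hand":1,"tx":0,"ty":0,"tz":0,"rx":0,"ry":0,"rz":0}]';python3 j.py
python3 - <<'E'
from h import *
shot('wrist','w15');shot('side','s15')
E
```

```text
time: 23.35
ee_pos: [0.5153, -0.1276, 0.0669]
tcp_rot: [-0.37, 0.602, 0.37, 0.603]
force: [1.5, 1.4, -0.7]
opening: 0.145
23.35 jaw 63.077294330254254 [ 0.3701 -0.343   0.0326] [ 1.4537  1.3584 -0.6967] [ 0.5153 -0.1276  0.0669] 0.14527268928094703 -1.5080968015191116
time: 24.15
ee_pos: [0.5158, -0.1269, 0.0669]
tcp_rot: [-0.236, 0.666, 0.237, 0.667]
force: [3.3, 4.7, -1.3]
opening: 0.142
24.15 jaw 39.11180030837374 [ 0.9047 -0.7493  0.0948] [ 3.2863  4.684  -1.3287] [ 0.5158 -0.1269  0.0669] 0.1424380103255148 -1.0900077660116683
```

View pics/w15.png

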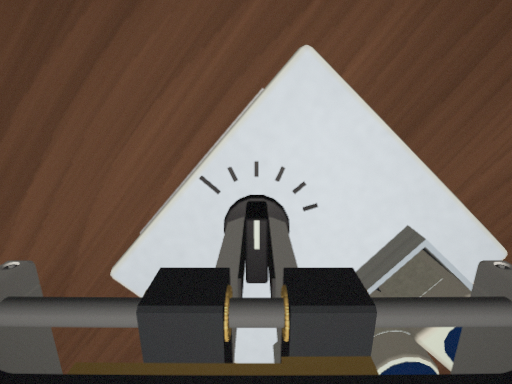

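The bar's white line points at the second stop mark at (257,168) and the gripper has tracked without slipping. Turning the last 24°.

```bash
python3 -m pendant '[{"hand":1,"tx":0,"ty":0,"tz":0.0012,"rx":4,"ry":0,"rz":0},{"hand":1,"tx":0,"ty":0,"tz":0,"rx":4,"ry":0,"rz":0},{"hand":1,"tx":0,"ty":0,"tz":0,"rx":4,"ry":0,"rz":0},{"hand":1,"tx":0,"ty":0,"tz":0,"rx":4,"ry":0,"rz":0},{"hand":1,"tx":0,"ty":0,"tz":0,"rx":4,"ry":0,"rz":0},{"hand":1,"tx":0,"ty":0,"tz":0,"rx":4,"ry":0,"rz":0},{"hand":1,"tx":0,"ty":0,"tz":0,"rx":0,"ry":0,"rz":0},{"hand":1,"tx":0,"ty":0,"tz":0,"rx":0,"ry":0,"rz":0}]';python3 j.py
python3 - <<'E'
from h import *
shot('wrist','w16');shot('side','s16');shot('top','t16')
a=cv2.imread('pics/s16.png')[120:350,140:400];b=cv2.imread('pics/t16.png')[90:260,130:430]
cv2.imwrite('pics/s16z.png',cv2.resize(a,None,fx=2.3,fy=2.3,interpolation=cv2.INTER_CUBIC));cv2.imwrite('pics/t16z.png',cv2.resize(b,None,fx=2.6,fy=2.6,interpolation=cv2.INTER_CUBIC))
E
python3 j.py
```

```text
time: 25.05
ee_pos: [0.5167, -0.1265, 0.067]
tcp_rot: [-0.093, 0.7, 0.094, 0.701]
force: [3.8, 4.2, -1.8]
opening: 0.147
25.05 jaw 15.166446522412802 [ 0.7708 -0.7576  0.0694] [ 3.8348  4.249  -1.7798] [ 0.5167 -0.1265  0.067 ] 0.14720777442476443 -0.6699237380101919
25.2 jaw 15.168319119161064 [ 0.8186 -0.7159  0.049 ] [ 2.6343  3.6744 -1.6754] [ 0.5167 -0.1265  0.067 ] 0.14555307087454158 -0.6699369579695921
```

View pics/w16.png

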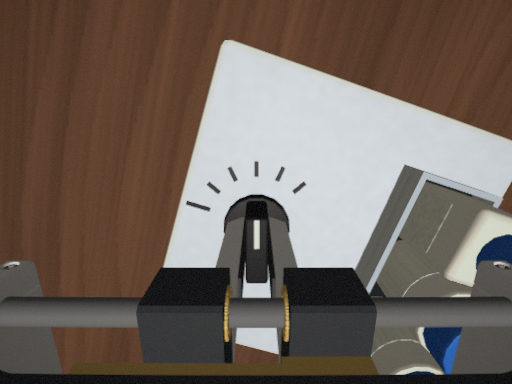

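View pics/s16z.png

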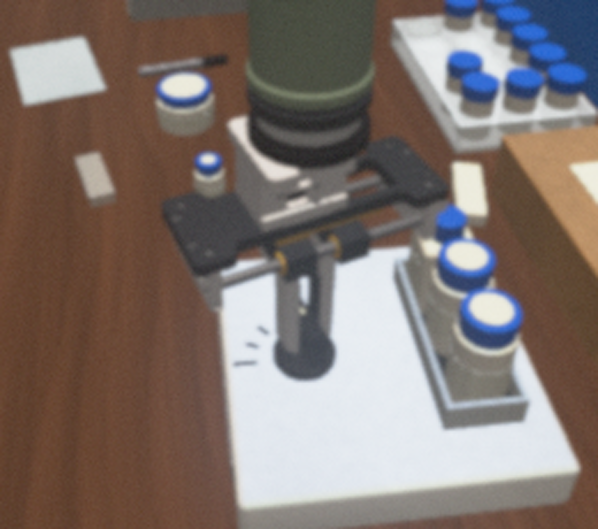

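View pics/t16z.png

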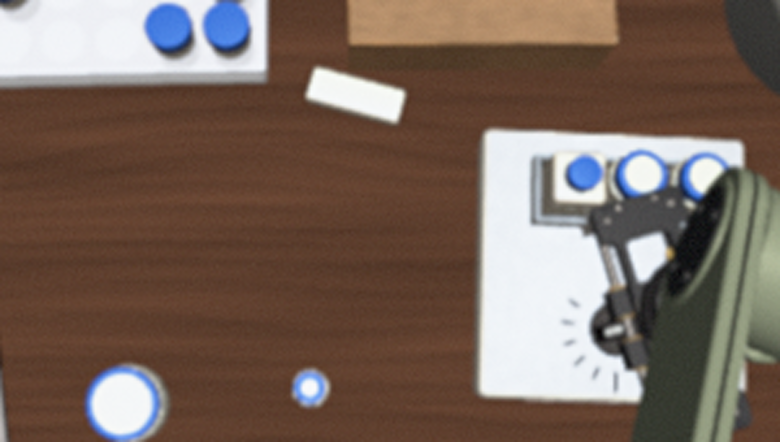

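The white line at (257,235) points straight at the third stop mark at (256,168). Home is at (198,206), followed by stops at (213,187) and (233,174). The three containers stand upright in the tray and the table items in view haven't moved. I'll settle briefly, check and hand in.

```bash
python3 -m pendant '[{"hand":1,"tx":0,"ty":0,"tz":0,"rx":0,"ry":0,"rz":0},{"hand":1,"tx":0,"ty":0,"tz":0,"rx":0,"ry":0,"rz":0},{"hand":1,"tx":0,"ty":0,"tz":0,"rx":0,"ry":0,"rz":0}]'; python3 j.py; python3 -c "
from bench import job; print(job.close_job())"
```

```text
time: 25.5
ee_pos: [0.5167, -0.1265, 0.0669]
tcp_rot: [-0.093, 0.7, 0.094, 0.701]
force: [4.1, 4.7, -2.5]
opening: 0.144
25.5 jaw 15.17018955798662 [ 0.7962 -0.749   0.0202] [ 4.1155  4.7039 -2.4875] [ 0.5167 -0.1265  0.0669] 0.14362061602779005 -0.6699639363496285
the job is handed in; nothing more can be done
None
```

The round jar and the square bottle now stand upright in the tray beside the loaded jar. The selector knob is held, still gripped, at the third stop. I handed the job in at 25.5 s.

- **Placing:** I lowered the bottle into the +y end of the tray, then the jar between it and the loaded jar. Floor contact showed in the wrist force, about 8 N for the bottle and 4 N for the jar, and both times at the height I had calculated. I then opened the gripper and rose.
- **Knob:** I turned it clockwise by 71.85° of gripper rotation; the third stop is at 72°. The wrist picture shows the white line pointing at the third stop mark, and the moment about the knob axis had dropped to about 0.02–0.05 N m, which fits a stop. The grip opening of about 13.5 mm matches the 14 mm bar.
- **Other things:** The table items visible in the last side and top views look unmoved; I judged this by eye and did not measure it.

**Imperfect checks:**
- A steady sideways force of about 6 N stayed on the gripper, because it sits roughly 1 mm off the knob axis.
- Heights triangulated from nearby wrist views came out 5–10 mm low for the shaker deck and the bottle cap, while the jar lid came out right at 85 mm. I relied on the stated heights, and the floor contacts agreed with them.

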